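# Set the stop wheel and load the drilling jig

## Task

Get the drilling jig ready for the next run. Set its stop wheel: draw the wheel's lock bolt fully back first, turn the wheel until its engraved mark faces the fixed pointer, then push the bolt fully home again. Load every steel blank into the jig, one to a bay (any bay), flat on the plate and pushed flush against both the fence and that bay's side stop; leave the other things on the bench where they are.

Things in the scene. Friction and masses are not known exactly. Their poses are not given: they have to be found in the camera images.
- stop_wheel (a joint): turn of the steel stop wheel about its upright axis, rad, growing anticlockwise seen from above; 0 (or any full turn) = its engraved mark faces the pointer. It turns either way without end, stays where it is left and needs about 2 N at the rim.
- wheel_centre (a point): point on the wheel's axis level with its rim's top, 70 mm above the bench. A flat-lying steel pulley like a shallow pan: outer diameter 140 mm, upright rim wall 12 mm thick standing 36 mm above the web inside it; hub 36 mm across, 26 mm above the web. Underside 24 mm above the bench. The rim wall can be pinched from above anywhere, one finger inside, one outside.
- wheel_mark (a point): outer end of the one engraved black line on the wheel, at the top outer edge of the rim, 70 mm from the axis; its x axis points outwards along the line. The line, 4 mm wide, runs across the web, over the rim and down its outside.
- pointer_tip (a point): tip of the fixed light-metal pointer (a small tapering block with a black line along its top) on the green base plate just outside the wheel, 76 mm from the axis and 34 mm above the bench (the pointer's top is nowhere higher than this, so a finger can pass over it); its x axis points outwards from the wheel's axis.
- lock_slide (a joint): travel of the wheel's lock, a barrel bolt on the green base plate on the opposite side of the wheel from the pointer, m: 0 = locked, bolt fully home in its keeper; 0.05 = fully drawn back, free. It stays where it is left; friction about 2 N; end stops at both ends.
- lock_grip (a point): middle of the bolt's upright steel grip tab, 60 mm above the bench; tab 12 mm thick (x), 26 mm long (y), clear from 34 up to 76 mm above the bench. It slides along this point's own -y when drawn back to free, along +y when pushed home into the keeper (small bridge at the +y end). The wheel's rim is 45 mm from the tab's centre.
- bay0 (a point): one of four equal jig bays: the point on the top of the dark steel jig plate, 12 mm above the bench, over which a properly seated blank is centred, its 60 mm length along this x axis. The aluminium fence, shared by all bays, faces the blank's +x end 30 mm from this point; the bay's own side stop faces the blank's +y side at 20 mm.
- bay1 (a point): the same for bay 1, 72 mm along y from bay0. In every bay fence and side stop are 10 mm high above the plate, the side stop is 8 mm thick (y) and 50 mm long (x), the -x end is open, and a seated blank has 24 mm free on its -y side before the next bay's stop.
- bay2 (a point): the same for bay 2, 144 mm along y from bay0.
- bay3 (a point): the same for bay 3, 216 mm along y from bay0.
- blank0_mid (a point): centre (half-way up) of a plain steel blank, a block 60 mm long (x), 40 mm wide (y), 32 mm high (z), about 0.55 kg, lying flat with z up at the start on a plywood offcut 9 mm thick. All blanks are alike; three or four are present, the absent read None.
- blank1_mid (a point): the same for another such blank, or None if absent.
- blank2_mid (a point): the same for another such blank, or None if absent.
- blank3_mid (a point): the same for another such blank, or None if absent.
- wrench: loose wrench lying on the bench, not to be disturbed; origin under its middle.
- oil: loose grey bottle 60 mm in diameter, 110 mm high, not to be disturbed; origin under its centre.
- bearing: loose bearing ring 80 mm in diameter, 22 mm high, not to be disturbed; origin under its centre.
- tin: loose open steel tin 90 mm in diameter, 100 mm high, not to be disturbed; origin under its centre.
There are look-alikes about, which are no part of the job. What is shaped like the part that bears blank1_mid but green or yellow is not meant.

How it is judged:
On the way, in this order (a step that is already met when the one before it is completed fails the run):
1. the lock bolt is drawn back (within 6 mm of its free end) (value of joint lock_slide above 0.044 m), for 0.2 s.
2. with the bolt still drawn back, the wheel stands still with its mark facing the pointer (angle between the x axis of wheel_mark and the x axis of pointer_tip, either way round below 0.06 rad and horizontal distance between wheel_mark and pointer_tip below 0.02 m and velocity of joint stop_wheel between -0.05 and 0.05 rad/s and value of joint lock_slide above 0.04 m), for 0.3 s.
3. the bolt is home (within 5 mm) with the mark still facing the pointer (angle between the x axis of wheel_mark and the x axis of pointer_tip, either way round below 0.06 rad and horizontal distance between wheel_mark and pointer_tip below 0.02 m and value of joint lock_slide below 0.005 m), for 0.2 s.
At the end, for the whole second after the job is handed in: The mark faces the pointer within 0.06 rad, the bolt is within 5 mm of fully home, and every blank present lies flat and still in its own bay, long sides along the bay's x axis (0.05 rad, either way round), within 2.5 mm of its place against fence and side stop (all of step 3 and velocity of joint stop_wheel between -0.05 and 0.05 rad/s and ((x of blank0_mid in the frame of bay0 between -0.0025 and 0.0025 m and y of blank0_mid in the frame of bay0 between -0.0025 and 0.0025 m and z of blank0_mid in the frame of bay0 between 0.0135 and 0.018 m and angle between the x axis of blank0_mid and the x axis of bay0, either way round below 0.05 rad and angle between blank0_mid's own z axis and vertical below 0.05 rad) or (x of blank0_mid in the frame of bay1 between -0.0025 and 0.0025 m and y of blank0_mid in the frame of bay1 between -0.0025 and 0.0025 m and z of blank0_mid in the frame of bay1 between 0.0135 and 0.018 m and angle between the x axis of blank0_mid and the x axis of bay1, either way round below 0.05 rad and angle between blank0_mid's own z axis and vertical below 0.05 rad) or (x of blank0_mid in the frame of bay2 between -0.0025 and 0.0025 m and y of blank0_mid in the frame of bay2 between -0.0025 and 0.0025 m and z of blank0_mid in the frame of bay2 between 0.0135 and 0.018 m and angle between the x axis of blank0_mid and the x axis of bay2, either way round below 0.05 rad and angle between blank0_mid's own z axis and vertical below 0.05 rad) or (x of blank0_mid in the frame of bay3 between -0.0025 and 0.0025 m and y of blank0_mid in the frame of bay3 between -0.0025 and 0.0025 m and z of blank0_mid in the frame of bay3 between 0.0135 and 0.018 m and angle between the x axis of blank0_mid and the x axis of bay3, either way round below 0.05 rad and angle between blank0_mid's own z axis and vertical below 0.05 rad)) and ((x of blank1_mid in the frame of bay0 between -0.0025 and 0.0025 m and y of blank1_mid in the frame of bay0 between -0.0025 and 0.0025 m and z of blank1_mid in the frame of bay0 between 0.0135 and 0.018 m and angle between the x axis of blank1_mid and the x axis of bay0, either way round below 0.05 rad and angle between blank1_mid's own z axis and vertical below 0.05 rad) or (x of blank1_mid in the frame of bay1 between -0.0025 and 0.0025 m and y of blank1_mid in the frame of bay1 between -0.0025 and 0.0025 m and z of blank1_mid in the frame of bay1 between 0.0135 and 0.018 m and angle between the x axis of blank1_mid and the x axis of bay1, either way round below 0.05 rad and angle between blank1_mid's own z axis and vertical below 0.05 rad) or (x of blank1_mid in the frame of bay2 between -0.0025 and 0.0025 m and y of blank1_mid in the frame of bay2 between -0.0025 and 0.0025 m and z of blank1_mid in the frame of bay2 between 0.0135 and 0.018 m and angle between the x axis of blank1_mid and the x axis of bay2, either way round below 0.05 rad and angle between blank1_mid's own z axis and vertical below 0.05 rad) or (x of blank1_mid in the frame of bay3 between -0.0025 and 0.0025 m and y of blank1_mid in the frame of bay3 between -0.0025 and 0.0025 m and z of blank1_mid in the frame of bay3 between 0.0135 and 0.018 m and angle between the x axis of blank1_mid and the x axis of bay3, either way round below 0.05 rad and angle between blank1_mid's own z axis and vertical below 0.05 rad)) and ((x of blank2_mid in the frame of bay0 between -0.0025 and 0.0025 m and y of blank2_mid in the frame of bay0 between -0.0025 and 0.0025 m and z of blank2_mid in the frame of bay0 between 0.0135 and 0.018 m and angle between the x axis of blank2_mid and the x axis of bay0, either way round below 0.05 rad and angle between blank2_mid's own z axis and vertical below 0.05 rad) or (x of blank2_mid in the frame of bay1 between -0.0025 and 0.0025 m and y of blank2_mid in the frame of bay1 between -0.0025 and 0.0025 m and z of blank2_mid in the frame of bay1 between 0.0135 and 0.018 m and angle between the x axis of blank2_mid and the x axis of bay1, either way round below 0.05 rad and angle between blank2_mid's own z axis and vertical below 0.05 rad) or (x of blank2_mid in the frame of bay2 between -0.0025 and 0.0025 m and y of blank2_mid in the frame of bay2 between -0.0025 and 0.0025 m and z of blank2_mid in the frame of bay2 between 0.0135 and 0.018 m and angle between the x axis of blank2_mid and the x axis of bay2, either way round below 0.05 rad and angle between blank2_mid's own z axis and vertical below 0.05 rad) or (x of blank2_mid in the frame of bay3 between -0.0025 and 0.0025 m and y of blank2_mid in the frame of bay3 between -0.0025 and 0.0025 m and z of blank2_mid in the frame of bay3 between 0.0135 and 0.018 m and angle between the x axis of blank2_mid and the x axis of bay3, either way round below 0.05 rad and angle between blank2_mid's own z axis and vertical below 0.05 rad)) and ((x of blank3_mid in the frame of bay0 between -0.0025 and 0.0025 m and y of blank3_mid in the frame of bay0 between -0.0025 and 0.0025 m and z of blank3_mid in the frame of bay0 between 0.0135 and 0.018 m and angle between the x axis of blank3_mid and the x axis of bay0, either way round below 0.05 rad and angle between blank3_mid's own z axis and vertical below 0.05 rad) or (x of blank3_mid in the frame of bay1 between -0.0025 and 0.0025 m and y of blank3_mid in the frame of bay1 between -0.0025 and 0.0025 m and z of blank3_mid in the frame of bay1 between 0.0135 and 0.018 m and angle between the x axis of blank3_mid and the x axis of bay1, either way round below 0.05 rad and angle between blank3_mid's own z axis and vertical below 0.05 rad) or (x of blank3_mid in the frame of bay2 between -0.0025 and 0.0025 m and y of blank3_mid in the frame of bay2 between -0.0025 and 0.0025 m and z of blank3_mid in the frame of bay2 between 0.0135 and 0.018 m and angle between the x axis of blank3_mid and the x axis of bay2, either way round below 0.05 rad and angle between blank3_mid's own z axis and vertical below 0.05 rad) or (x of blank3_mid in the frame of bay3 between -0.0025 and 0.0025 m and y of blank3_mid in the frame of bay3 between -0.0025 and 0.0025 m and z of blank3_mid in the frame of bay3 between 0.0135 and 0.018 m and angle between the x axis of blank3_mid and the x axis of bay3, either way round below 0.05 rad and angle between blank3_mid's own z axis and vertical below 0.05 rad)) and linear speed of each of blank0, blank1, blank2, blank3 below 0.02 m/s); the robot touches nothing.
It fails at once if the wrench is moved by more than 30 mm (distance of wrench from where it was at the start of the episode above 0.03 m).
It fails at once if the oil is moved by more than 30 mm (distance of oil from where it was at the start of the episode above 0.03 m).
It fails at once if the bearing is moved by more than 30 mm (distance of bearing from where it was at the start of the episode above 0.03 m).
It fails at once if the tin is moved by more than 30 mm (distance of tin from where it was at the start of the episode above 0.03 m).
Of blank0, blank1, blank2, blank3 only 3 to 4 are there at a start; the rules pass over those that are not, and their reading is None.
At some moment in a run one of blank0, blank1, blank2, blank3 may be knocked a few centimetres aside while the robot is not near it.
Once in a run the grip may slacken for a moment while it holds something.
It also fails if it takes over 210 s, if anything falls off the work surface, if the arm or the gripper's body presses on something with over 40 N, if the wrist force passes 120 N, or if a joint passes its speed limit or range.

## Robot

A 7-joint arm with a two-finger parallel gripper is mounted at the origin on the work surface. World frame = base frame: x ahead of the robot, y to its left, z up, the work surface at z = 0. Lengths are in m, angles in rad, forces in N, time in s.
With the tool pointing down it reaches from about 0.35 to 0.775 m from the base axis. Payload 3.1 kg.
Tool frame: the origin (TCP) lies on the centre line of the jaws, within the pads' length; the fingertips stand 8 mm ahead of it and the grasp point (between the pads) lies 11 mm behind it (r.tips_ahead is the distance from the TCP to the fingertips, in m); y points along the fingers, z is the direction in which the jaws open and shut, and the axes are right-handed (so a half turn about y gives the same grasp; the last joint's range is limited). The gripper opens to 85 mm and grips with 20 to 120 N. Pads are 22 mm wide; open, the fingers measure 114 mm over their backs; the gripper's body (76 mm by 85 mm) begins 54 mm behind the grasp point. The pads swing forward as they close: fully open they stand 13 mm farther back than shut.
Start: joints at [-1.378, 0.311, 0.014, 1.512, -0.004, 1.319, -0.027], TCP at [0.128, 0.535, 0.239] pointing down, gripper open.
Joint ranges: [-2.7, 2.7], [-0.3, 1.91], [-1.27, 1.3], [0.12, 2.57], [-1.44, 4.58], [0.2, 2.03], [-3.05, 3.05]. Speed limits (rad/s): [2.79, 2.79, 3.14, 3.14, 3.14, 3.14, 3.14].

## Interface

Orientations are given as a 3x3 rotation matrix whose columns are the frame's x, y, z axes.
In Python, from bench import r gives the robot as it stands. The module is installed in compiled form; this text tells all that it offers.
- The arm moves only by the tool jog_arm, never from a script. Its argument "motion" is a list of rows, each a list of 3 entries, a list of its own where there are three numbers: the turn, a rotation vector about the tool's x, y, z in degrees, then the shift along the tool's x, y, z in m, then the opening, from -1 (shut) to 1 (fully open). In form: [[[wx, wy, wz], [dx, dy, dz], claw], ...]. A call has 1 to 8 rows; each row shifts and turns the commanded pose from where the row before left it, along the tool's axes as they then stand; what a row does not reach is not made up. A row lasts 1/8 s, in which the tool goes at most 62.5 mm and 10.7 degrees, less where a joint would pass 70% of its speed; a pose out of reach is approached as far as the arm can. A call with a gripper value outside its range is refused whole. The fingers move at their own pace and stop on an object; "force" is the grip in N (left out, the last holds). Time passes only in rows, so rows that do not move let the fingers close. It gives the time, the measured TCP pose, the force and the opening at its end, in the units of the state.
- r.state(): the state, without advancing time (a new reading comes with each control period).
- r.capture(name): name is "scene" or "top" or "wrist"; returns a dict with "image" (400x640x3 uint8, red, green, blue), "intrinsics" (3x3 intrinsics, pixels), "rvec" (rotation vector, rad) and "tvec" (3), from world to camera coordinates, as OpenCV has them. Camera axes: x right, y down, z forward; pixel columns grow to the right and rows downward; lengths in m; the calibration is good to about 2 mm. A picture is of the moment at which its call begins. There is no depth.
- r.hand_in(): hands the job in, once; it reports no verdict.
Trained networks look in the newest picture that a camera, given by its name, has taken for a name from the list of things; names that differ only in an ending like _2 or _b are one class to them, and where a whole thing is asked for, a point or a joint stands for the part that bears it (a point fixed in the world has none). Each returns a list of dicts, best first, with "p" (0 to 1); they miss things now and then, are a little off and sometimes report something else, mostly with a low value. They report only what shows in the picture. A call takes as long as a camera call. They do not tell look-alikes from the thing itself.
- r.recognise(label, camera): "xy" ([column, row] in pixels, amid what is visible of it).
- r.trace(label, camera): "pixels" (400x640 bool, what is visible of it) and "xy" ([column, row] in pixels, amid what is visible of it).
The state is a dict: "time": time; "joint_positions": joint angles; "qd": joint speeds; "joint_efforts": joint torques, N m; "ee_pos": TCP position; "tcp_rot": TCP orientation; "ft_force": force on the tool from outside, world axes, zero at the start; "moment": the same for the moment, N m; "finger_gap": finger opening in m.
Only numpy, scipy, OpenCV 4.12 (cv2) and the standard library are available. Lean on these libraries where they do the work, as an engineer would, in place of code of your own. Each camera call takes 0.05 s, during which the arm holds its last target. There are 200 camera calls.

## Working session

There is one attempt and no reset: what is moved stays moved. The work goes in short steps, Python scripts to look and compute and a tool call to move; the robot and the scene stay as the last step left them, time stands still between calls to the robot, and variables do not carry over. Pictures are saved under pics/ and viewed, about 12 in all and at most 16, crops included, and the job is handed in when it is done.

Besides the shell and the picture viewer there is one more tool, called by a JSON object that holds its "name" and its "arguments". jog_arm: Moves the arm, as the interface text tells. Its arguments: {"type":"object","properties":{"motion":{"type":"array"},"force":{"type":"number"}},"required":["motion"]}

```bash
mkdir -p pics
cat > h.py <<'E'
import numpy as np, cv2
from bench import r
def cap(n):
    c=r.capture(n); c['R']=cv2.Rodrigues(np.array(c['rvec'],float))[0]; c['t']=np.array(c['tvec'],float).ravel(); c['K']=np.array(c['intrinsics'],float); return c
def save(c,f,crop=None,s=1):
    im=c['image'][:,:,::-1]
    if crop: x0,y0,x1,y1=crop; im=im[y0:y1,x0:x1]
    cv2.imwrite('pics/'+f,cv2.resize(im,None,fx=s,fy=s,interpolation=cv2.INTER_CUBIC))
def ray(c,uv,z):
    d=c['R'].T@np.linalg.inv(c['K'])@np.array([uv[0],uv[1],1.]); o=-c['R'].T@c['t']
    return o+d*(z-o[2])/d[2]
def proj(c,P):
    p=c['K']@(c['R']@np.array(P,float)+c['t']); return p[:2]/p[2]
E
python3 - <<'E'
from h import *
np.set_printoptions(precision=4,suppress=True)
s=r.state(); print(s['time'],s['ee_pos'],s['tcp_rot'],s['finger_gap'],r.tips_ahead)
for n in ['scene','top']:
    c=cap(n); save(c,n+'0.png',s=1.25); print(n,'cam at',-c['R'].T@c['t'])
    for l in ['stop_wheel','wheel_centre','wheel_mark','pointer_tip','lock_slide','lock_grip','bay0','bay1','bay2','bay3','blank0_mid','wrench','oil','bearing','tin']:
        try: print(l,[(np.round(d['xy']).tolist(),round(d['p'],2)) for d in r.recognise(l,n)][:6])
        except Exception as e: print(l,e)
E
```

```text
0.0 [0.1278 0.5342 0.2382] [[ 0.9726 -0.0005  0.2325]
 [-0.2325 -0.0024  0.9726]
 [ 0.0001 -1.     -0.0024]] 0.08535575153063621 0.008
scene cam at [1.1238 0.8125 0.8165]
stop_wheel [([298.0, 155.0], 0.17)]
wheel_centre [([272.0, 168.0], 0.56)]
wheel_mark [([312.0, 121.0], 0.31)]
pointer_tip [([275.0, 175.0], 0.7)]
lock_slide [([322.0, 219.0], 0.51), ([298.0, 157.0], 0.47)]
lock_grip [([305.0, 280.0], 0.73)]
bay0 [([321.0, 216.0], 0.91), ([272.0, 165.0], 0.28), ([303.0, 283.0], 0.23)]
bay1 [([321.0, 216.0], 0.91), ([272.0, 165.0], 0.28), ([303.0, 283.0], 0.23)]
bay2 [([321.0, 216.0], 0.91), ([272.0, 165.0], 0.28), ([303.0, 283.0], 0.23)]
bay3 [([321.0, 216.0], 0.91), ([272.0, 165.0], 0.28), ([303.0, 283.0], 0.23)]
blank0_mid [([428.0, 271.0], 0.45), ([299.0, 155.0], 0.29)]
wrench [([256.0, 252.0], 0.77), ([300.0, 160.0], 0.74), ([496.0, 245.0], 0.28), ([304.0, 279.0], 0.19)]
oil [([496.0, 248.0], 0.71), ([276.0, 165.0], 0.15)]
bearing [([304.0, 274.0], 0.96)]
tin [([312.0, 121.0], 0.6)]
top cam at [0.2835 0.0331 1.3148]
stop_wheel [([404.0, 183.0], 0.95)]
wheel_centre [([404.0, 185.0], 0.84)]
wheel_mark [([400.0, 186.0], 0.96)]
pointer_tip [([402.0, 193.0], 0.77), ([315.0, 203.0], 0.25)]
lock_slide [([407.0, 225.0], 0.64)]
lock_grip [([406.0, 227.0], 0.62)]
bay0 [([312.0, 202.0], 0.6)]
bay1 [([312.0, 202.0], 0.6)]
bay2 [([312.0, 202.0], 0.6)]
bay3 [([312.0, 202.0], 0.6)]
blank0_mid [([308.0, 127.0], 0.27)]
wrench [([307.0, 127.0], 0.92), ([314.0, 201.0], 0.39)]
oil [([174.0, 301.0], 0.74)]
bearing [([251.0, 143.0], 0.61), ([406.0, 226.0], 0.48)]
tin [([405.0, 227.0], 0.71), ([173.0, 300.0], 0.17)]
```

View pics/scene0.png

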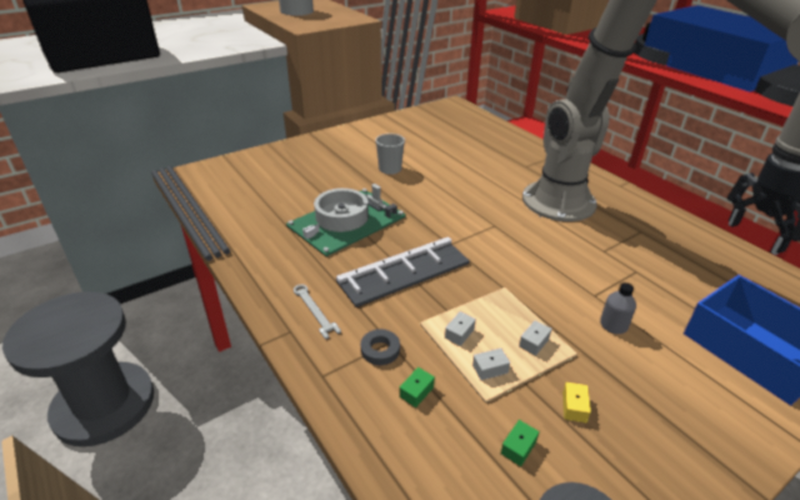

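View pics/top0.png

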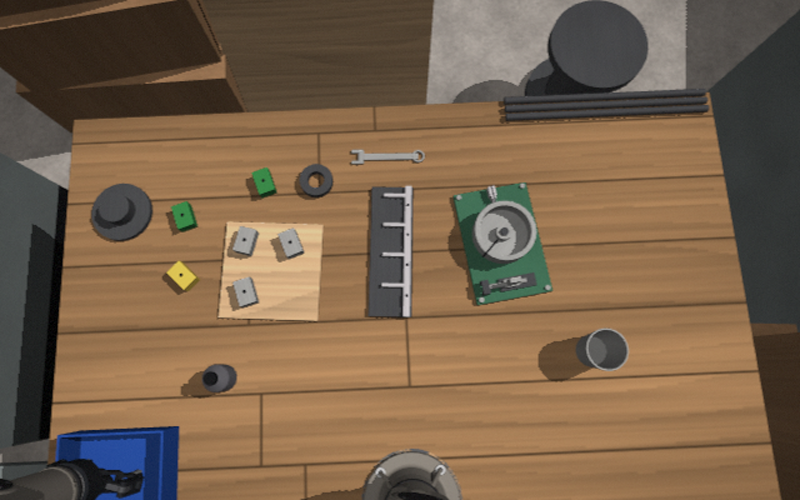

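The scene picture shows three grey blanks on the plywood, with look-alikes nearby: green at (416,386) and (520,441), yellow at (577,402). In the top picture (800-wide) the blanks are at (244,240), (290,243) and (244,292). The greens are at (263,182) and (183,216), the yellow at (181,276). The jig is at (390,252) with its fence to the right. The wheel is at (504,232) with its mark towards (483,255), the pointer is at (492,193) and the lock is at (508,284).

Run:
```python
from h import *
np.set_printoptions(precision=3,suppress=True)
c=cap('top'); save(c,'top1.png',(165,130,455,270),2.75)
print(c['K'],c['R'])
for n,uv,z in [('blankA',(244,240),.041),('B',(290,243),.041),('C',(244,292),.041),('wheel',(504,230),.07),('pointer',(492,193),.034),('lock',(508,284),.06),
 ('jigTL',(372,187),.012),('jigBL',(367,317),.012),('fT',(407,187),.022),('fB',(407,317),.022),('oil',(219,378),.1),('tin',(607,350),.1),('bearing',(316,181),.02),('wr1',(352,157),0),('wr2',(420,156),0),('green',(263,182),.03)]:
    print(n,ray(c,np.array(uv)/1.25,z))
d=r.trace('blank0_mid','top'); print([(x['xy'],x['p'],x['pixels'].sum()) for x in d])
```

```text
[[452.932   0.    310.034]
 [  0.    452.932 198.361]
 [  0.      0.      1.   ]] [[-0.045 -0.999 -0.006]
 [-0.977  0.046 -0.209]
 [ 0.209 -0.003 -0.978]]
blankA [0.59  0.36  0.041]
B [0.578 0.253 0.041]
C [0.469 0.359 0.041]
wheel [ 0.578 -0.236  0.07 ]
pointer [ 0.678 -0.223  0.034]
lock [ 0.456 -0.236  0.06 ]
jigTL [0.713 0.059 0.012]
jigBL [0.402 0.083 0.012]
fT [ 0.706 -0.024  0.022]
fB [ 0.397 -0.008  0.022]
oil [0.281 0.395 0.1  ]
tin [ 0.301 -0.423  0.1  ]
bearing [0.732 0.193 0.02 ]
wr1 [0.797 0.106 0.   ]
wr2 [ 0.791 -0.061  0.   ]
green [0.732 0.318 0.03 ]
[([406.9, 226.8], 0.25, np.int64(159))]
```

View pics/top1.png

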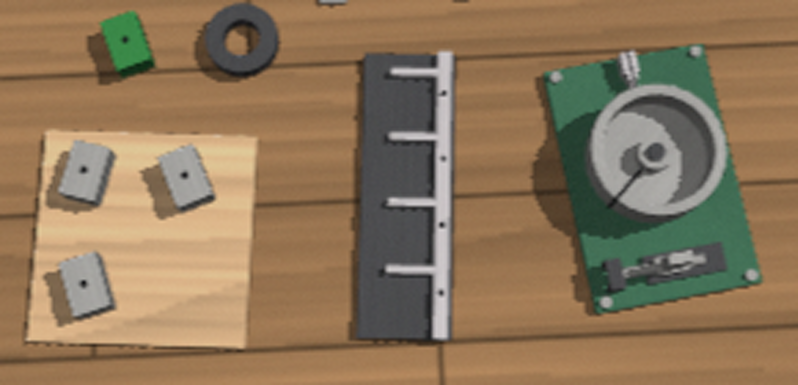

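The close crop shows the three grey blanks at (86,172), (184,177) and (84,285). They are plain steel blocks on the plywood, unlike the green block at (125,42). The jig stops point left from the fence on the right (world -y), so each bay lies on the robot side of its stop. Next I go over the area with the wrist camera.

```bash
cat >> h.py <<'E'
import json
def yaw(s=None):
    R=np.array((s or r.state())['tcp_rot']); return np.degrees(np.arctan2(R[1,0],R[0,0]))
def plan(wps,start=None,step=.06,turn=10.):
    """wps: (x,y,z,yawdeg,claw[,step]); prints rows"""
    s=r.state(); p=np.array(s['ee_pos'],float); a=yaw(s)
    if start is not None: p=np.array(start[:3],float); a=start[3]
    rows=[]
    for w in wps:
        st=w[5] if len(w)>5 else step
        q=np.array(w[:3],float); b=w[3]; d=q-p; da=(b-a+180)%360-180
        if abs(b-a)>180 and len(w)>6: da=b-a
        n=max(1,int(np.ceil(np.linalg.norm(d)/st-1e-6)),int(np.ceil(abs(da)/turn-1e-6)))
        for i in range(n):
            t=np.radians(a); X=np.array([np.cos(t),np.sin(t),0]); Z=np.array([-np.sin(t),np.cos(t),0]); e=d/n
            rows.append([[0,round(-da/n,1),0],[round(float(e@X),4),round(float(-e[2]),4),round(float(e@Z),4)],w[4]]); a+=da/n
        p=q; a=b
    for i in range(0,len(rows),8): print(json.dumps(rows[i:i+8]))
E
python3 -c "
from h import *
plan([(.5,.22,.3,-50,1)])"
```

```text
[[[0, 4.1, 0], [0.0483, -0.0067, -0.0244], 1], [[0, 4.1, 0], [0.05, -0.0067, -0.0209], 1], [[0, 4.1, 0], [0.0513, -0.0067, -0.0173], 1], [[0, 4.1, 0], [0.0524, -0.0067, -0.0137], 1], [[0, 4.1, 0], [0.0532, -0.0067, -0.0099], 1], [[0, 4.1, 0], [0.0538, -0.0067, -0.0061], 1], [[0, 4.1, 0], [0.0541, -0.0067, -0.0023], 1], [[0, 4.1, 0], [0.0541, -0.0067, 0.0015], 1]]
[[[0, 4.1, 0], [0.0539, -0.0067, 0.0054], 1]]
```

{"name": "jog_arm", "arguments": {"motion": [[[0, 4, 0], [0.048, -0.008, -0.024], 1], [[0, 4, 0], [0.05, -0.008, -0.021], 1], [[0, 4, 0], [0.051, -0.008, -0.017], 1], [[0, 4, 0], [0.052, -0.008, -0.014], 1], [[0, 4, 0], [0.053, -0.008, -0.01], 1], [[0, 4, 0], [0.054, -0.008, -0.006], 1], [[0, 4, 0], [0.054, -0.008, -0.002], 1], [[0, 4, 0], [0.054, -0.008, 0.002], 1]]}}

```text
time: 2.7
ee_pos: [0.4602, 0.2567, 0.3038]
tcp_rot: [[0.7, 0.001, 0.714], [-0.714, 0.001, 0.7], [-0.0, -1.0, 0.001]]
ft_force: [0.8, 0.9, 1.1]
finger_gap: 0.0855
```

Run:
```python
from h import *
np.set_printoptions(precision=4,suppress=True)
s=r.state(); print(s['time'],s['ee_pos'],yaw(s),s['tcp_rot'],s['qd'])
c=cap('wrist'); save(c,'w0.png'); o=-c['R'].T@c['t']; print('cam',o, 'in tool', np.array(s['tcp_rot']).T@(o-s['ee_pos']), np.array(s['tcp_rot']).T@c['R'].T, c['K'])
for l in ['blank0_mid','bay0','bay1','bay2','bay3','bearing','wrench']: print(l,[(np.round(d['xy']).tolist(),round(d['p'],2)) for d in r.recognise(l,'wrist')][:6])
plan([(.55,-.12,.3,-80,1)])
```

```text
2.7 [0.4602 0.2567 0.3038] -45.55671757582894 [[ 0.7002  0.0006  0.7139]
 [-0.7139  0.0008  0.7002]
 [-0.0001 -1.      0.0009]] [ 0.5921  0.3101  0.3676 -0.4932 -0.1821  0.2294  0.3806]
cam [0.4113 0.3064 0.4394] in tool [-0.0698 -0.1355 -0.    ] [[ 0.0012  0.9614  0.2752]
 [-0.0007 -0.2752  0.9614]
 [ 1.     -0.0014  0.0003]] [[348.9056   0.     322.3576]
 [  0.     348.9056 202.132 ]
 [  0.       0.       1.    ]]
blank0_mid []
bay0 [([244.0, 319.0], 0.67), ([419.0, 337.0], 0.46)]
bay1 [([244.0, 319.0], 0.67), ([419.0, 337.0], 0.46)]
bay2 [([244.0, 319.0], 0.67), ([419.0, 337.0], 0.46)]
bay3 [([244.0, 319.0], 0.67), ([419.0, 337.0], 0.46)]
bearing [([421.0, 335.0], 0.65)]
wrench []
[[[0, 5.0, 0], [0.0478, 0.0004, -0.0288], 1], [[0, 5.0, 0], [0.0501, 0.0004, -0.0245], 1], [[0, 5.0, 0], [0.052, 0.0004, -0.0201], 1], [[0, 5.0, 0], [0.0536, 0.0004, -0.0155], 1], [[0, 5.0, 0], [0.0547, 0.0004, -0.0109], 1], [[0, 5.0, 0], [0.0554, 0.0004, -0.0061], 1], [[0, 5.0, 0], [0.0558, 0.0004, -0.0013], 1]]
```

View pics/w0.png

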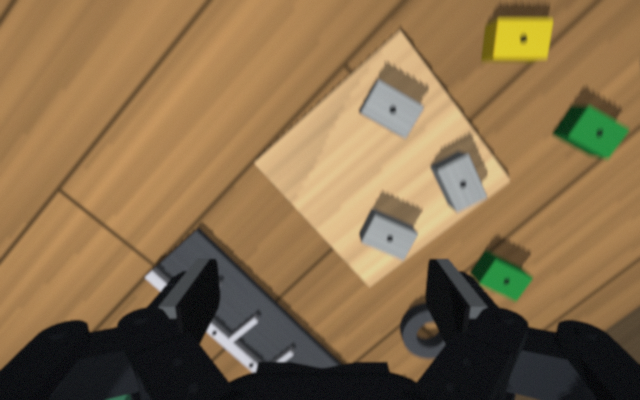

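The wrist view shows the three blanks at (393,108), (460,182) and (390,235), the yellow and green look-alikes to the right, and the jig plate at lower left. Next I look at the wheel and lock.

Run:
```python
from h import *
print(r.state()['ee_pos'],yaw()); plan([(.52,-.29,.2,-80,1)])
```

```text
[0.4577206  0.25930657 0.30301779] -45.24626110572379
[[[0, 3.5, 0], [0.0434, 0.0103, -0.0343], 1], [[0, 3.5, 0], [0.0454, 0.0103, -0.0316], 1], [[0, 3.5, 0], [0.0472, 0.0103, -0.0287], 1], [[0, 3.5, 0], [0.0489, 0.0103, -0.0258], 1], [[0, 3.5, 0], [0.0504, 0.0103, -0.0228], 1], [[0, 3.5, 0], [0.0516, 0.0103, -0.0197], 1], [[0, 3.5, 0], [0.0527, 0.0103, -0.0166], 1], [[0, 3.5, 0], [0.0537, 0.0103, -0.0133], 1]]
[[[0, 3.5, 0], [0.0544, 0.0103, -0.0101], 1], [[0, 3.5, 0], [0.0549, 0.0103, -0.0067], 1]]
```

{"name": "jog_arm", "arguments": {"motion": [[[0, 3.5, 0], [0.044, 0.01, -0.034], 0.5], [[0, 3.5, 0], [0.046, 0.01, -0.032], 0.5], [[0, 3.5, 0], [0.047, 0.01, -0.029], 0.5], [[0, 3.5, 0], [0.049, 0.01, -0.026], 0.5], [[0, 3.5, 0], [0.05, 0.01, -0.023], 0.5], [[0, 3.5, 0], [0.052, 0.01, -0.02], 0.5], [[0, 3.5, 0], [0.053, 0.01, -0.017], 0.5], [[0, 3.5, 0], [0.054, 0.01, -0.013], 0.5]]}}

```text
time: 4.1
ee_pos: [0.5072, -0.1837, 0.223]
tcp_rot: [[0.287, 0.001, 0.958], [-0.958, 0.001, 0.287], [-0.001, -1.0, 0.001]]
ft_force: [1.1, 1.1, 0.8]
finger_gap: 0.0638
```

{"name": "jog_arm", "arguments": {"motion": [[[0, 3.5, 0], [0.054, 0.01, -0.01], 0], [[0, 3.5, 0], [0.055, 0.01, -0.007], 0], [[0, 0, 0], [0, 0, 0], 0], [[0, 0, 0], [0, 0, 0], 0]]}}

```text
time: 4.6
ee_pos: [0.5187, -0.292, 0.2028]
tcp_rot: [[0.168, -0.0, 0.986], [-0.986, 0.002, 0.168], [-0.002, -1.0, 0.0]]
ft_force: [0.6, 0.4, -1.1]
finger_gap: 0.0427
```

Run:
```python
from h import *
np.set_printoptions(precision=4,suppress=True)
s=r.state(); print(s['time'],s['ee_pos'],yaw(s),s['joint_positions'],s['finger_gap'])
c=cap('wrist'); save(c,'w1.png',s=1.25)
import pickle; c.pop('rvec'); pickle.dump(c,open('w1.pkl','wb'))
for l in ['stop_wheel','wheel_mark','pointer_tip','lock_grip','wheel_centre']:
    for d in r.recognise(l,'wrist')[:3]: print(l,np.round(d['xy']),round(d['p'],2),[ray(c,d['xy'],z)[:2] for z in (.034,.06,.07)])
```

```text
4.6 [ 0.5187 -0.292   0.2028] -80.32498820240957 [-0.0004  0.4956  0.7281  1.46   -0.3346  1.3139  0.9221] 0.04266514858508075
stop_wheel [411. 139.] 0.78 [array([ 0.5875, -0.2399]), array([ 0.5806, -0.2385]), array([ 0.578, -0.238])]
wheel_mark [415. 137.] 0.72 [array([ 0.5907, -0.238 ]), array([ 0.5835, -0.2368]), array([ 0.5808, -0.2363])]
pointer_tip [381. 128.] 0.79 [array([ 0.5603, -0.2355]), array([ 0.5557, -0.2345]), array([ 0.554 , -0.2341])]
lock_grip [270. 122.] 0.73 [array([ 0.4659, -0.2464]), array([ 0.4694, -0.2444]), array([ 0.4708, -0.2437])]
wheel_centre [413. 134.] 0.86 [array([ 0.5882, -0.2359]), array([ 0.5813, -0.2349]), array([ 0.5786, -0.2345])]
```

View pics/w1.png

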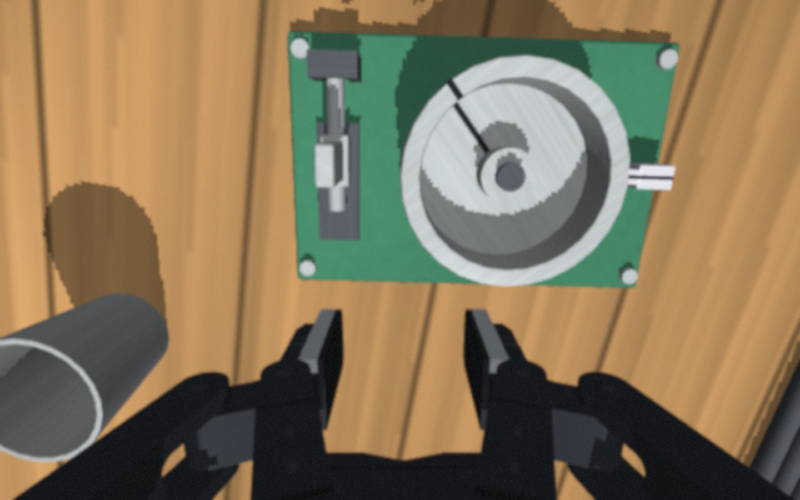

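The picture shows the keeper at (333,63), the tab top at (325,165), and the rim outline centred near (516,170). The mark crosses the rim at about (451,81) and the pointer line runs (630,178)-(672,178). Drawing back is downward in the image, i.e. tool +x.

Run:
```python
from h import *
import pickle
np.set_printoptions(precision=4,suppress=True)
c=pickle.load(open('w1.pkl','rb'))
P={n:ray(c,np.array(uv)/1.25,z) for n,uv,z in [('tab',(326,165),.076),('keeper',(333,60),.06),('basR',(340,212),.04),('mark',(449,78),.07),('ptip',(631,178),.034),('pend',(673,178),.034),('rimL',(402,172),.07),('rimR',(630,170),.07),('rimT',(516,55),.07),('rimB',(516,285),.07),('c1',(299,47),.0),('c2',(307,268),.0),('c3',(668,59),.0),('c4',(629,276),.0)]}
for k,v in P.items(): print(k,v)
C=(P['rimL']+P['rimR'])/2; C2=(P['rimT']+P['rimB'])/2; print(C,C2,P['rimR']-P['rimL'],P['rimT']-P['rimB'])
ang=lambda v:np.degrees(np.arctan2(v[1],v[0]))
C=np.array([C[0],C2[1],.07]);print('mark ang',ang(P['mark']-C),np.linalg.norm((P['mark']-C)[:2]),'ptr',ang(P['ptip']-C),ang(P['pend']-C),ang(P['pend']-P['ptip']),np.linalg.norm((P['ptip']-C)[:2]))
print('base x dir',ang(P['c3']-P['c1']),ang(P['c4']-P['c2']),'y dir',ang(P['c1']-P['c2']),ang(P['c3']-P['c4']), 'tab->c',(P['tab']-C),np.linalg.norm((P['tab']-C)[:2]))
```

```text
tab [ 0.4657 -0.2513  0.076 ]
keeper [ 0.46   -0.1918  0.06  ]
basR [ 0.4734 -0.2854  0.04  ]
mark [ 0.5285 -0.1913  0.07  ]
ptip [ 0.6683 -0.2294  0.034 ]
pend [ 0.697  -0.2245  0.034 ]
rimL [ 0.5108 -0.2484  0.07  ]
rimR [ 0.6471 -0.2242  0.07  ]
rimT [ 0.5636 -0.173   0.07  ]
rimB [ 0.5964 -0.3079  0.07  ]
c1 [ 0.4249 -0.1805  0.    ]
c2 [ 0.4483 -0.344   0.    ]
c3 [ 0.6865 -0.1443  0.    ]
c4 [ 0.7092 -0.3069  0.    ]
[ 0.579  -0.2363  0.07  ] [ 0.58   -0.2405  0.07  ] [0.1363 0.0243 0.    ] [-0.0328  0.1349  0.    ]
mark ang 135.7163902178182 0.07042132893244325 ptr 7.090224965170861 7.702617803980534 9.598124585680251 0.09001888632628127
base x dir 7.897360099756977 8.09297561015888 y dir 98.13727628032225 97.95308392853904 tab->c [-0.1133 -0.0108  0.006 ] 0.11379952167930703
```

Run:
```python
from h import *
def sim(p,a,rows,mode):
    p=np.array(p,float)
    for w,d in rows:
        b=a-w if mode else a
        t=np.radians(b); p=p+np.array([np.cos(t)*d[0]-np.sin(t)*d[2],np.sin(t)*d[0]+np.cos(t)*d[2],-d[1]]); a-=w
    return p,a
R=[(4,x) for x in [(0.048,-.008,-.024),(.05,-.008,-.021),(.051,-.008,-.017),(.052,-.008,-.014),(.053,-.008,-.01),(.054,-.008,-.006),(.054,-.008,-.002),(.054,-.008,.002)]]
for m in (0,1): print(sim((.1278,.5342,.2382),-13.45,R,m))
plan([(.4655,-.253,.12,-82,-.3),(.4655,-.253,.055,-82,-.3,.035)])
```

```text
(array([0.45892741, 0.25699851, 0.3022    ]), -45.45)
(array([0.4387842 , 0.23457548, 0.3022    ]), -45.45)
[[[0, 0.9, 0], [-0.0238, 0.0418, -0.0229], -0.3], [[0, 0.9, 0], [-0.0235, 0.0418, -0.0233], -0.3], [[0, 0.0, 0], [0.0, 0.0325, 0.0], -0.3], [[0, 0.0, 0], [0.0, 0.0325, 0.0], -0.3]]
```

{"name": "jog_arm", "arguments": {"motion": [[[0, 1, 0], [-0.024, 0.042, -0.023], -0.3], [[0, 0.7, 0], [-0.024, 0.04, -0.023], -0.3], [[0, 0, 0], [0, 0, 0], -0.3], [[0, 0, 0], [0, 0, 0], -0.3]], "force": 40}}

```text
time: 5.4
ee_pos: [0.4665, -0.2538, 0.1224]
tcp_rot: [[0.138, 0.003, 0.99], [-0.99, -0.001, 0.138], [0.002, -1.0, 0.002]]
ft_force: [0.4, -0.1, 1.0]
finger_gap: 0.0296
```

Run:
```python
from h import *
s=r.state(); print(s['ee_pos'],yaw(s),s['finger_gap'])
c=cap('wrist'); save(c,'w2.png',(140,0,520,330),1.8)
plan([(.4655,-.253,.055,-82,-.3,.035)])
```

```text
[ 0.46650566 -0.25384093  0.12237518] -82.0803765332301 0.02960988177758091
[[[0, -0.0, 0], [-0.001, 0.0341, -0.0008], -0.3], [[0, -0.0, 0], [-0.001, 0.0341, -0.0008], -0.3]]
```

View pics/w2.png

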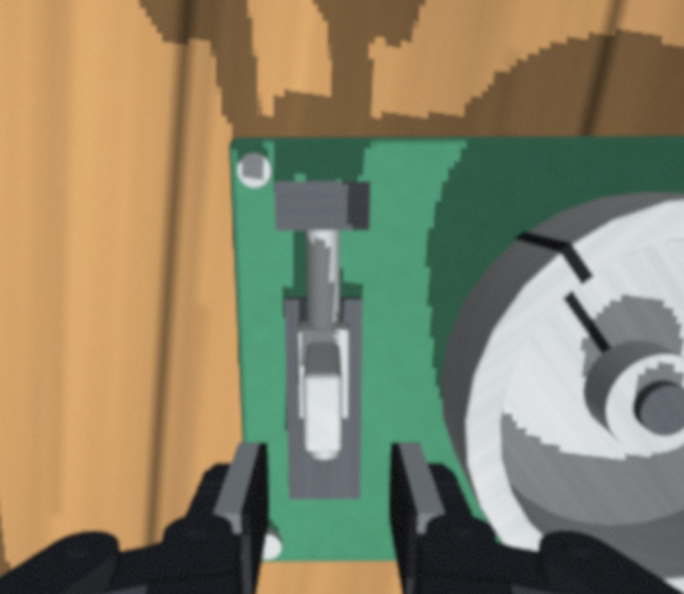

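The tab top is at crop (323,413), about 1.5 mm left of the jaw centre line, and the rim is clear of the right finger. I descend, grip and draw back.

{"name": "jog_arm", "arguments": {"motion": [[[0, 0, 0], [-0.001, 0.034, -0.001], -0.3], [[0, 0, 0], [-0.001, 0.033, -0.001], -0.3], [[0, 0, 0], [0, 0, 0], -1], [[0, 0, 0], [0, 0, 0], -1], [[0, 0, 0], [0, 0, 0], -1]], "force": 40}}

```text
time: 6.08
ee_pos: [0.4642, -0.2518, 0.0542]
tcp_rot: [[0.138, 0.002, 0.99], [-0.99, -0.001, 0.138], [0.001, -1.0, 0.002]]
ft_force: [5.1, -0.8, -17.3]
finger_gap: 0.0112
```

{"name": "jog_arm", "arguments": {"motion": [[[0, 0, 0], [0.013, 0, 0], -1], [[0, 0, 0], [0.013, 0, 0], -1], [[0, 0, 0], [0.013, 0, 0], -1], [[0, 0, 0], [0.012, 0, 0], -1], [[0, 0, 0], [0.001, 0, 0], -1], [[0, 0, 0], [0, 0, 0], -1], [[0, 0, 0], [0, 0, 0], -1]]}}

```text
time: 6.95
ee_pos: [0.4706, -0.2968, 0.0541]
tcp_rot: [[0.14, -0.002, 0.99], [-0.99, 0.012, 0.14], [-0.012, -1.0, 0.0]]
ft_force: [1.6, 11.9, -5.3]
finger_gap: 0.0112
```

{"name": "jog_arm", "arguments": {"motion": [[[0, 0, 0], [0.003, 0, 0], -1], [[0, 0, 0], [0.003, 0, 0], -1], [[0, 0, 0], [0, 0, 0], -1]]}}

```text
time: 7.32
ee_pos: [0.4706, -0.297, 0.054]
tcp_rot: [[0.142, -0.005, 0.99], [-0.99, 0.023, 0.142], [-0.024, -1.0, -0.002]]
ft_force: [-2.7, 21.8, 4.7]
finger_gap: 0.0114
```

{"name": "jog_arm", "arguments": {"motion": [[[0, 0, 0], [-0.006, 0, 0], -1], [[0, 0, 0], [0, 0, 0], -0.3], [[0, 0, 0], [0, 0, 0], -0.3], [[0, 0, 0], [0, -0.04, 0], -0.3], [[0, 0, 0], [0, -0.05, 0], -0.3], [[0, 0, 0], [0, 0, 0], -0.3], [[0, 0, 0], [0, 0, 0], -0.3]]}}

```text
time: 8.2
ee_pos: [0.4696, -0.305, 0.1452]
tcp_rot: [[0.135, 0.001, 0.991], [-0.991, -0.001, 0.135], [0.002, -1.0, 0.001]]
ft_force: [-0.2, 0.6, 0.1]
finger_gap: 0.03
```

Run:
```python
from h import *
s=r.state(); print(s['time'],s['ee_pos'],yaw(s),s['ft_force'])
c=cap('wrist'); save(c,'w3.png',(140,0,520,330),1.8)
import pickle; c.pop('rvec'); pickle.dump(c,open('w3.pkl','wb'))
```

```text
8.2 [ 0.46961762 -0.30496951  0.14516315] -82.26011618646724 [-0.18043624  0.6399824   0.11529916]
```

View pics/w3.png

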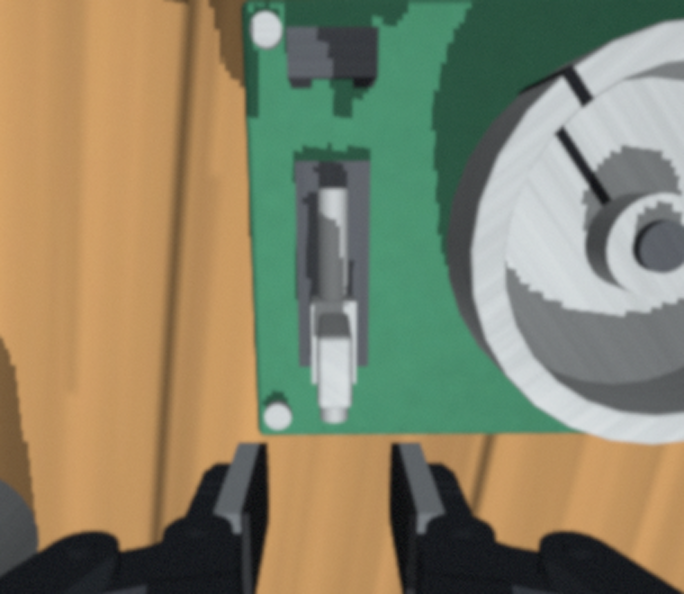

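The bolt is drawn well clear of the keeper, with the tab top now at (333,372). I measure its travel and plan the wheel grasp.

Run:
```python
from h import *
import pickle
c=pickle.load(open('w3.pkl','rb')); f=lambda u,v,z: ray(c,(140+u/1.8,v/1.8),z)
T=f(333,372,.076); print('tab',T, 'hub',f(662,246,.06),'mark',f(570,68,.07))
e=np.array([-np.sin(np.radians(8)),np.cos(np.radians(8))]); print('travel',(T[:2]-np.array([.4657,-.2513]))@e)
C=np.array([.579,-.239]); 
def rim(phi,z,cl,st=.06): t=np.radians(phi); return (C[0]+.064*np.cos(t),C[1]+.064*np.sin(t),z,phi-90,cl,st)
plan([rim(74,.16,0),rim(74,.12,0)],turn=10)
```

```text
tab [ 0.47026629 -0.29652272  0.076     ] hub [ 0.57804655 -0.24085198  0.06      ] mark [ 0.52955615 -0.19190074  0.07      ]
travel -0.045418117827191434
[[[0, -9.5, 0], [-0.0155, -0.0023, 0.0205], 0], [[0, -9.5, 0], [-0.0119, -0.0023, 0.0227], 0], [[0, -9.5, 0], [-0.008, -0.0023, 0.0244], 0], [[0, -9.5, 0], [-0.0039, -0.0023, 0.0254], 0], [[0, -9.5, 0], [0.0004, -0.0023, 0.0257], 0], [[0, -9.5, 0], [0.0046, -0.0023, 0.0253], 0], [[0, -9.5, 0], [0.0087, -0.0023, 0.0242], 0], [[0, 0.0, 0], [0.0, 0.04, 0.0], 0]]
```

{"name": "jog_arm", "arguments": {"motion": [[[0, -9.5, 0], [-0.0155, -0.002, 0.0205], 0], [[0, -9.5, 0], [-0.012, -0.002, 0.0225], 0], [[0, -9.5, 0], [-0.008, -0.002, 0.0245], 0], [[0, -9.5, 0], [-0.004, -0.002, 0.0255], 0], [[0, -9.5, 0], [0.0005, -0.002, 0.0255], 0], [[0, -9.5, 0], [0.0045, -0.002, 0.0255], 0], [[0, -9.5, 0], [0.0085, -0.002, 0.024], 0], [[0, 0, 0], [0, 0, 0], 0]]}}

```text
time: 9.25
ee_pos: [0.5973, -0.1734, 0.1566]
tcp_rot: [[0.964, -0.002, 0.267], [-0.267, 0.002, 0.964], [-0.002, -1.0, 0.002]]
ft_force: [-1.1, -0.3, -0.7]
finger_gap: 0.0429
```

Run:
```python
from h import *
s=r.state(); print(s['time'],s['ee_pos'],yaw(s),s['finger_gap'],s['joint_positions'])
C=np.array([.5785,-.2395]); 
def rim(phi,z,cl,st=.06): t=np.radians(phi); return (C[0]+.064*np.cos(t),C[1]+.064*np.sin(t),z,phi-90,cl,st)
plan([rim(74,.052,0)])
plan([rim(74-8*i,.052,-1) for i in range(1,17)],start=rim(74,.052,0))
```

```text
9.25 [ 0.59730706 -0.17338092  0.15661979] -15.513447668101966 0.04294936056759971 [-0.01994086  0.53415495  0.42103678  1.43525238 -0.22489141  1.22212441
  1.72650753]
[[[0, 0.2, 0], [0.0001, 0.0523, -0.0024], 0], [[0, 0.2, 0], [0.0001, 0.0523, -0.0024], 0]]
[[[0, 8.0, 0], [0.0089, -0.0, -0.0006], -1], [[0, 8.0, 0], [0.0089, -0.0, -0.0006], -1], [[0, 8.0, 0], [0.0089, -0.0, -0.0006], -1], [[0, 8.0, 0], [0.0089, -0.0, -0.0006], -1], [[0, 8.0, 0], [0.0089, -0.0, -0.0006], -1], [[0, 8.0, 0], [0.0089, -0.0, -0.0006], -1], [[0, 8.0, 0], [0.0089, -0.0, -0.0006], -1], [[0, 8.0, 0], [0.0089, -0.0, -0.0006], -1]]
[[[0, 8.0, 0], [0.0089, -0.0, -0.0006], -1], [[0, 8.0, 0], [0.0089, -0.0, -0.0006], -1], [[0, 8.0, 0], [0.0089, -0.0, -0.0006], -1], [[0, 8.0, 0], [0.0089, -0.0, -0.0006], -1], [[0, 8.0, 0], [0.0089, -0.0, -0.0006], -1], [[0, 8.0, 0], [0.0089, -0.0, -0.0006], -1], [[0, 8.0, 0], [0.0089, -0.0, -0.0006], -1], [[0, 8.0, 0], [0.0089, -0.0, -0.0006], -1]]
```

{"name": "jog_arm", "arguments": {"motion": [[[0, 0.2, 0], [0, 0.052, -0.0025], 0], [[0, 0.2, 0], [0, 0.052, -0.0025], 0], [[0, 0, 0], [0, 0, 0], 0], [[0, 0, 0], [0, 0, 0], -1], [[0, 0, 0], [0, 0, 0], -1], [[0, 0, 0], [0, 0, 0], -1]], "force": 40}}

```text
time: 10.0
ee_pos: [0.5988, -0.1807, 0.0572]
tcp_rot: [[0.962, 0.008, 0.275], [-0.275, -0.001, 0.962], [0.008, -1.0, 0.001]]
ft_force: [5.0, 1.7, 1.3]
finger_gap: 0.0097
```

{"name": "jog_arm", "arguments": {"motion": [[[0, 8, 0], [0.0089, 0, -0.0006], -1], [[0, 8, 0], [0.0089, 0, -0.0006], -1], [[0, 8, 0], [0.0089, 0, -0.0006], -1], [[0, 8, 0], [0.0089, 0, -0.0006], -1], [[0, 8, 0], [0.0089, 0, -0.0006], -1], [[0, 8, 0], [0.0089, 0, -0.0006], -1], [[0, 8, 0], [0.0089, 0, -0.0006], -1], [[0, 8, 0], [0.0089, 0, -0.0006], -1]]}}

```text
time: 11.0
ee_pos: [0.6419, -0.2329, 0.0572]
tcp_rot: [[0.169, 0.003, 0.986], [-0.986, -0.003, 0.169], [0.003, -1.0, 0.003]]
ft_force: [-0.6, -0.4, 4.0]
finger_gap: 0.0103
```

{"name": "jog_arm", "arguments": {"motion": [[[0, 8, 0], [0.0089, 0, -0.0006], -1], [[0, 8, 0], [0.0089, 0, -0.0006], -1], [[0, 8, 0], [0.0089, 0, -0.0006], -1], [[0, 8, 0], [0.0089, 0, -0.0006], -1], [[0, 8, 0], [0.0089, 0, -0.0006], -1], [[0, 8, 0], [0.0089, 0, -0.0006], -1], [[0, 8, 0], [0.0089, 0, -0.0006], -1], [[0, 0, 0], [0, 0, 0], -1]]}}

```text
time: 12.0
ee_pos: [0.6205, -0.289, 0.0572]
tcp_rot: [[-0.722, -0.002, 0.692], [-0.692, 0.001, -0.722], [0.001, -1.0, -0.002]]
ft_force: [-5.0, 1.8, 8.4]
finger_gap: 0.0101
```

{"name": "jog_arm", "arguments": {"motion": [[[0, 7, 0], [0.0079, 0, -0.0005], -1], [[0, 0, 0], [0, 0, 0], -1], [[0, 0, 0], [0, 0, 0], -1]]}}

```text
time: 12.38
ee_pos: [0.6143, -0.2936, 0.0571]
tcp_rot: [[-0.8, -0.003, 0.6], [-0.6, 0.001, -0.8], [0.001, -1.0, -0.003]]
ft_force: [-5.3, 2.4, 8.8]
finger_gap: 0.0102
```

Run:
```python
from h import *
s=r.state(); print(s['time'],s['ee_pos'],yaw(s),s['ft_force'])
c=cap('wrist'); save(c,'w4.png',(180,0,500,250),2.2)
import pickle; c.pop('rvec'); pickle.dump(c,open('w4.pkl','wb'))
for p in [(.5785,-.2395,.07)]+[(.5785+q*np.cos(np.radians(8)),-.2395+q*np.sin(np.radians(8)),z) for q,z in ((.07,.07),(.076,.034),(.1,.034))]: print((proj(c,p)-[180,0])*2.2)
```

```text
12.375 [ 0.61434391 -0.29361642  0.05712942] -143.10074062973365 [-5.30455786  2.36608566  8.82944489]
[-51.8710357  612.74486535]
[113.44125364 257.35262381]
[171.90497272 222.71183248]
[226.89897918 108.09901869]
```

View pics/w4.png

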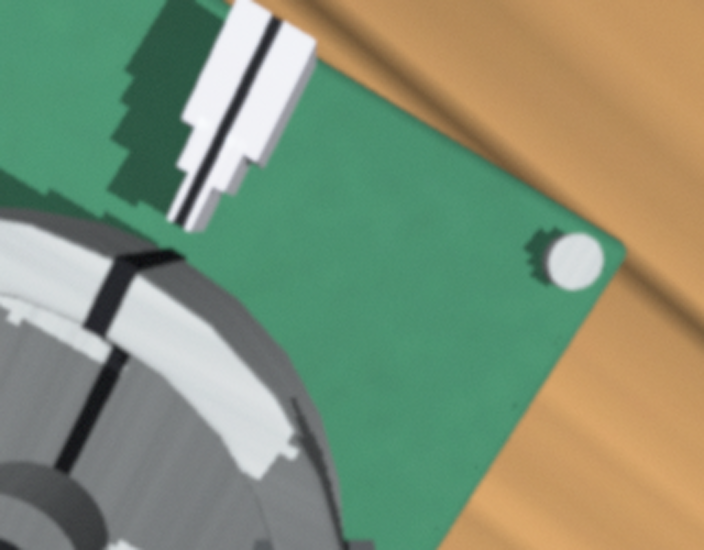

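Run:
```python
from h import *
import pickle
c=pickle.load(open('w4.pkl','rb')); f=lambda u,v,z: ray(c,(180+u/2.2,v/2.2),z)
ang=lambda v:np.degrees(np.arctan2(v[1],v[0]))
M=f(127,260,.07);Mi=f(97,329,.07);W=f(122,353,.034);W2=f(66,468,.034);B=f(180,223,.034);E=f(276,20,.034)
print(M,Mi,B,E,'mark dirs',ang(M-Mi),ang(W-W2),'ptr',ang(E-B))
C=M-.07*np.array([np.cos(np.radians(ang(M-Mi))),np.sin(np.radians(ang(M-Mi))),0])
for C in ([.5785,-.2395],[.579,-.237],[.578,-.241]): print('about C: mark',ang(M[:2]-C),'ptr',ang(B[:2]-C),ang(E[:2]-C),np.linalg.norm(M[:2]-C),np.linalg.norm(B[:2]-C))
```

```text
[ 0.64874594 -0.23166325  0.07      ] [ 0.63688489 -0.23367631  0.07      ] [ 0.65467862 -0.23024068  0.034     ] [ 0.69535561 -0.22419827  0.034     ] mark dirs 9.63244322142626 7.888281906050514 ptr 8.449284363419272
about C: mark 6.3656849106852516 ptr 6.930164460408985 7.460186862612477 0.07068172712977461 0.07673928328844334
about C: mark 4.375572520303451 ptr 5.103894292792613 6.278571481930341 0.0699498168416692 0.07597988133374764
about C: mark 7.518203587852293 ptr 7.987428789850193 8.14763541350836 0.07135939132286351 0.07742980167860283
```

The pointer line runs (180,224)-(276,20) and the mark's rim end is at (127,260). They agree to about 0.5°. I release, go back to the bolt and push it home.

Run:
```python
from h import *
s=r.state(); p=s['ee_pos']
plan([(p[0],p[1],.16,-143.1,0),(.470,-.2965,.14,-82,-.3),(.470,-.2965,.055,-82,-.3,.045)])
```

```text
[[[0, 0.0, 0], [0.0, -0.0514, 0.0], 0], [[0, 0.0, 0], [0.0, -0.0514, 0.0], 0], [[0, -8.7, 0], [0.0167, 0.0029, -0.0121], -0.3], [[0, -8.7, 0], [0.0147, 0.0029, -0.0145], -0.3], [[0, -8.7, 0], [0.0124, 0.0029, -0.0165], -0.3], [[0, -8.7, 0], [0.0097, 0.0029, -0.0182], -0.3], [[0, -8.7, 0], [0.0068, 0.0029, -0.0195], -0.3], [[0, -8.7, 0], [0.0038, 0.0029, -0.0203], -0.3]]
[[[0, -8.7, 0], [0.0007, 0.0029, -0.0206], -0.3], [[0, 0.0, 0], [0.0, 0.0425, 0.0], -0.3], [[0, 0.0, 0], [0.0, 0.0425, 0.0], -0.3]]
```

{"name": "jog_arm", "arguments": {"motion": [[[0, 0, 0], [0, 0, 0], 0], [[0, 0, 0], [0, 0, 0], 0], [[0, 0, 0], [0, -0.02, 0], 0], [[0, 0, 0], [0, -0.04, 0], 0], [[0, 0, 0], [0, -0.043, 0], 0], [[0, 0, 0], [0, 0, 0], 0]]}}

```text
time: 13.18
ee_pos: [0.6183, -0.2961, 0.1638]
tcp_rot: [[-0.799, 0.009, 0.601], [-0.601, -0.006, -0.799], [-0.003, -1.0, 0.01]]
ft_force: [-0.1, -0.6, -0.1]
finger_gap: 0.0428
```

{"name": "jog_arm", "arguments": {"motion": [[[0, -8.7, 0], [0.0167, 0.003, -0.0121], -0.3], [[0, -8.7, 0], [0.0147, 0.003, -0.0145], -0.3], [[0, -8.7, 0], [0.0124, 0.003, -0.0165], -0.3], [[0, -8.7, 0], [0.0097, 0.003, -0.0182], -0.3], [[0, -8.7, 0], [0.0068, 0.003, -0.0195], -0.3], [[0, -8.7, 0], [0.0038, 0.003, -0.0203], -0.3], [[0, -8.7, 0], [0.0007, 0.003, -0.0206], -0.3], [[0, 0, 0], [0, 0, 0], -0.3]]}}

```text
time: 14.18
ee_pos: [0.4701, -0.2966, 0.1366]
tcp_rot: [[0.132, -0.0, 0.991], [-0.991, 0.001, 0.132], [-0.001, -1.0, -0.0]]
ft_force: [0.4, -0.1, -0.4]
finger_gap: 0.0297
```

Run:
```python
from h import *
s=r.state(); print(s['time'],s['ee_pos'],yaw(s),s['finger_gap'])
c=cap('wrist'); save(c,'w5.png',(140,0,560,330),1.8)
for P in [(.4703,-.2965,.076)]: print((proj(c,P)-[140,0])*1.8)
plan([(.470,-.2965,.055,-82,-.3,.045)])
```

```text
14.175 [ 0.47011956 -0.29663373  0.13658166] -82.41526822382015 0.029714355794044744
[328.68589036 403.67122965]
[[[0, -0.2, 0], [-0.0, 0.0409, -0.0009], -0.3], [[0, -0.2, 0], [-0.0, 0.0409, -0.0009], -0.3]]
```

View pics/w5.png

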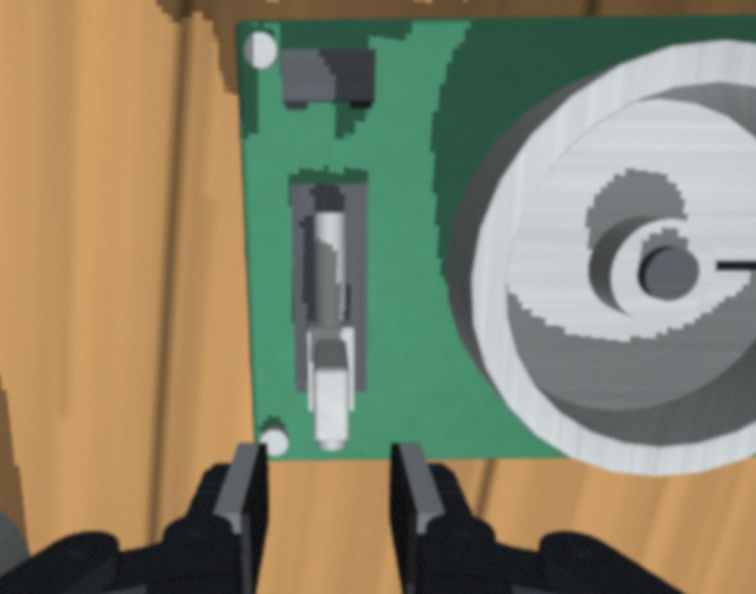

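The tab at (331,400) is between the jaws and the mark points horizontally to the pointer. I grip and push home.

{"name": "jog_arm", "arguments": {"motion": [[[0, 0, 0], [0, 0.041, -0.001], -0.3], [[0, 0, 0], [0, 0.041, 0], -0.3], [[0, 0, 0], [0, 0, 0], -0.3], [[0, 0, 0], [0, 0, 0], -1], [[0, 0, 0], [0, 0, 0], -1], [[0, 0, 0], [0, 0, 0], -1]], "force": 40}}

```text
time: 14.98
ee_pos: [0.4708, -0.2971, 0.0555]
tcp_rot: [[0.136, 0.001, 0.991], [-0.991, -0.001, 0.136], [0.001, -1.0, 0.001]]
ft_force: [-2.9, -0.2, 1.7]
finger_gap: 0.0113
```

{"name": "jog_arm", "arguments": {"motion": [[[0, 0, 0], [-0.013, 0, 0], -1], [[0, 0, 0], [-0.013, 0, 0], -1], [[0, 0, 0], [-0.013, 0, 0], -1], [[0, 0, 0], [-0.012, 0, 0], -1], [[0, 0, 0], [-0.003, 0, 0], -1], [[0, 0, 0], [0, 0, 0], -1], [[0, 0, 0], [0, 0, 0], -1]]}}

```text
time: 15.85
ee_pos: [0.4637, -0.2474, 0.0555]
tcp_rot: [[0.135, 0.003, 0.991], [-0.991, -0.009, 0.135], [0.009, -1.0, 0.002]]
ft_force: [-0.9, -10.1, -0.4]
finger_gap: 0.0114
```

The bolt travelled 50.2 mm and met its end stop (10 N), so it is home. I release and look at the jig from above.

Run:
```python
from h import *
s=r.state(); p=s['ee_pos']
plan([(.55,-.03,.2,-93,0.3)],start=(p[0],p[1],.15,-82))
```

```text
[[[0, 2.8, 0], [-0.0508, -0.0125, 0.0289], 0.3], [[0, 2.8, 0], [-0.0522, -0.0125, 0.0264], 0.3], [[0, 2.8, 0], [-0.0534, -0.0125, 0.0239], 0.3], [[0, 2.8, 0], [-0.0545, -0.0125, 0.0213], 0.3]]
```

{"name": "jog_arm", "arguments": {"motion": [[[0, 0, 0], [0.004, 0, 0], -1], [[0, 0, 0], [0, 0, 0], -0.3], [[0, 0, 0], [0, 0, 0], -0.3], [[0, 0, 0], [0, -0.035, 0], -0.3], [[0, 0, 0], [0, -0.06, 0], -0.3], [[0, 0, 0], [0, 0, 0], -0.3]]}}

```text
time: 16.6
ee_pos: [0.4678, -0.2478, 0.1539]
tcp_rot: [[0.138, 0.01, 0.99], [-0.99, -0.003, 0.138], [0.005, -1.0, 0.01]]
ft_force: [-1.2, -0.2, -1.0]
finger_gap: 0.0302
```

{"name": "jog_arm", "arguments": {"motion": [[[0, 2.8, 0], [-0.051, -0.0125, 0.029], 0.3], [[0, 2.8, 0], [-0.052, -0.0125, 0.0265], 0.3], [[0, 2.8, 0], [-0.0535, -0.0125, 0.024], 0.3], [[0, 2.8, 0], [-0.0545, -0.0125, 0.0215], 0.3], [[0, 0, 0], [0, 0, 0], 0.3], [[0, 0, 0], [0, 0, 0], 0.3], [[0, 0, 0], [0, 0, 0], 0.3]]}}

```text
time: 17.48
ee_pos: [0.5505, -0.031, 0.1988]
tcp_rot: [[-0.061, -0.001, 0.998], [-0.998, -0.0, -0.061], [0.0, -1.0, -0.001]]
ft_force: [-0.6, -0.2, 0.5]
finger_gap: 0.0555
```

Run:
```python
from h import *
s=r.state(); print(s['time'],s['ee_pos'],yaw(s))
c=cap('wrist'); save(c,'w6.png',(100,20,540,320),1.8)
import pickle; c.pop('rvec'); pickle.dump(c,open('w6.pkl','wb'))
```

```text
17.475 [ 0.55054073 -0.03100581  0.19879144] -93.51603226428367
```

View pics/w6.png

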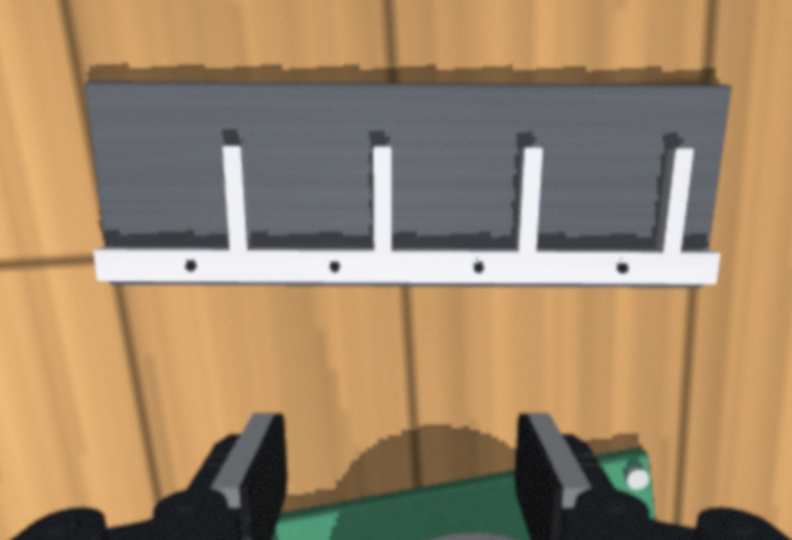

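The jig fence's inner top edge runs (95,250)-(718,254). The stops' blank-side top edges are near columns 227, 375, 522 and 670, and all the bays are empty.

Run:
```python
from h import *
import pickle
np.set_printoptions(precision=4,suppress=True)
c=pickle.load(open('w6.pkl','rb')); f=lambda u,v,z=.022: ray(c,(100+u/1.8,20+v/1.8),z)[:2]
ang=lambda v:np.degrees(np.arctan2(v[1],v[0]))
F0,F1=f(95,250),f(718,254); print(F0,F1,'fence y-dir ang',ang(F1-F0),np.linalg.norm(F1-F0))
S=[(f(223,146),f(231,248)),(f(373,147),f(376,249)),(f(525,148),f(519,250)),(f(677,149),f(664,251))]
for a,b in S: print(a,b,ang(b-a),np.linalg.norm(b-a))
th=np.radians(ang(F1-F0)); Y=np.array([np.cos(th),np.sin(th)]); X=np.array([np.sin(th),-np.cos(th)])
print('plate corners',f(86,82,.012),f(730,87,.012),ang(f(730,87,.012)-f(86,82,.012)))
for a,b in S:
    m=(a+b)/2; # face at +20 in y ; fence at +30 in x
    d=(F0-m)@X; print('bay', m-20e-3*Y+(d-.03)*X, (m-F0)@Y)
```

```text
[ 0.3996 -0.0006] [ 0.7103 -0.022 ] fence y-dir ang -3.949571322512609 0.3114464510979379
[0.4704 0.045 ] [ 0.4675 -0.0038] -93.35181384421332 0.04889966586434513
[0.5419 0.04  ] [ 0.5397 -0.0088] -92.5143096047916 0.04894395346963069
[0.6143 0.035 ] [ 0.611  -0.0138] -93.96110327833335 0.04897274732871483
[0.6869 0.03  ] [ 0.6832 -0.0188] -94.23537840214595 0.04901108560594036
plate corners [0.4061 0.0786] [0.7148 0.057 ] -4.003755638033267
bay [0.4493 0.0261] 0.06776495866532231
bay [0.5211 0.0211] 0.13977325624480116
bay [0.593  0.0161] 0.2118047398870005
bay [0.6654 0.0111] 0.28438030848652135
```

Run:
```python
from h import *
plan([(.58,.31,.26,-5,0.7)],turn=10.3)
```

```text
[[[0, -9.8, 0], [-0.038, -0.0068, 0.0009], 0.7], [[0, -9.8, 0], [-0.0373, -0.0068, 0.0074], 0.7], [[0, -9.8, 0], [-0.0355, -0.0068, 0.0137], 0.7], [[0, -9.8, 0], [-0.0326, -0.0068, 0.0195], 0.7], [[0, -9.8, 0], [-0.0288, -0.0068, 0.0248], 0.7], [[0, -9.8, 0], [-0.0242, -0.0068, 0.0294], 0.7], [[0, -9.8, 0], [-0.0188, -0.0068, 0.0331], 0.7], [[0, -9.8, 0], [-0.0129, -0.0068, 0.0358], 0.7]]
[[[0, -9.8, 0], [-0.0066, -0.0068, 0.0375], 0.7]]
```

{"name": "jog_arm", "arguments": {"motion": [[[0, -9.8, 0], [-0.038, -0.007, 0.001], 0.7], [[0, -9.8, 0], [-0.0375, -0.007, 0.0075], 0.7], [[0, -9.8, 0], [-0.0355, -0.007, 0.0135], 0.7], [[0, -9.8, 0], [-0.0325, -0.007, 0.0195], 0.7], [[0, -9.8, 0], [-0.029, -0.007, 0.025], 0.7], [[0, -9.8, 0], [-0.024, -0.007, 0.0295], 0.7], [[0, -9.8, 0], [-0.019, -0.007, 0.033], 0.7], [[0, -9.8, 0], [-0.013, -0.007, 0.036], 0.7]]}}

```text
time: 18.52
ee_pos: [0.5777, 0.2737, 0.2554]
tcp_rot: [[0.967, -0.0, 0.255], [-0.255, -0.0, 0.967], [-0.0, -1.0, -0.0]]
ft_force: [0.6, -0.0, 0.3]
finger_gap: 0.0726
```

{"name": "jog_arm", "arguments": {"motion": [[[0, -9.8, 0], [-0.0065, -0.007, 0.0375], 0.7], [[0, 0, 0], [0, 0, 0], 0.7], [[0, 0, 0], [0, 0, 0], 0.7]]}}

```text
time: 18.9
ee_pos: [0.5812, 0.3099, 0.2619]
tcp_rot: [[0.996, -0.0, 0.093], [-0.093, -0.002, 0.996], [-0.0, -1.0, -0.002]]
ft_force: [0.2, 0.1, -0.1]
finger_gap: 0.0724
```

```bash
cat >> h.py <<'E'
def blanks(c,show=False):
    """grey steel top faces (z=.041) by colour: low saturation, bright; returns centre, long-axis angle, size"""
    h=cv2.cvtColor(c['image'],cv2.COLOR_RGB2HSV); m=((h[:,:,1]<50)&(h[:,:,2]>125)).astype(np.uint8)
    m=cv2.morphologyEx(m,cv2.MORPH_OPEN,np.ones((3,3))); m=cv2.morphologyEx(m,cv2.MORPH_CLOSE,np.ones((11,11)))
    out=[]
    for k in cv2.findContours(m,cv2.RETR_EXTERNAL,cv2.CHAIN_APPROX_NONE)[0]:
        if cv2.contourArea(k)<400: continue
        w=np.array([ray(c,p[0],.041)[:2] for p in k],np.float32)
        (ctr,sz,a)=cv2.minAreaRect(w*1000); a=a if sz[0]>sz[1] else a+90; a=(a+90)%180-90
        out.append((np.round(ctr,1).tolist(),np.round(sz,1).tolist(),round(a,1),np.round(k[:,0].mean(0)).tolist()))
    return out,m
E
python3 - <<'E'
from h import *
s=r.state(); print(s['time'],s['ee_pos'],yaw(s),s['joint_positions'])
c=cap('wrist'); save(c,'w7.png'); o,m=blanks(c)
for x in o: print(x)
import pickle; c.pop('rvec'); pickle.dump(c,open('w7.pkl','wb'))
im=c['image'][:,:,::-1].copy(); cs=cv2.findContours(m,cv2.RETR_EXTERNAL,cv2.CHAIN_APPROX_NONE)[0]; cv2.drawContours(im,cs,-1,(0,0,255),1)
cv2.imwrite('pics/w7.png',im[:300])
E
```

```text
18.9 [0.58118463 0.30993724 0.26185252] -5.352941593601765 [-0.73804057  0.55373387  0.39134593  1.13409308 -0.20096193  1.49101036
  1.09331913]
([590.4, 357.4], [41.0, 59.6], -17.2, [369.0, 176.0])
([579.7, 251.8], [59.8, 39.1], 20.3, [267.0, 175.0])
([577.0, 18.0], [68.1, 250.2], -3.7, [39.0, 185.0])
([470.3, 356.4], [59.4, 41.7], 15.7, [361.0, 52.0])
```

View pics/w7.png

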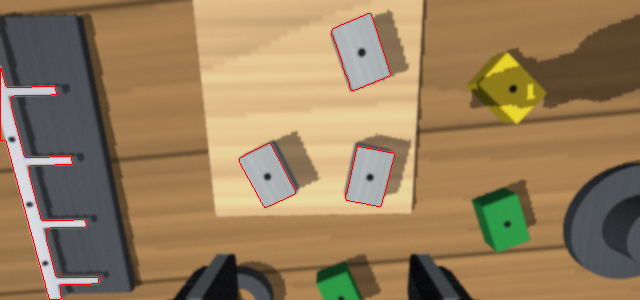

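The contours match three blanks with correct 60×40 mm outlines: (590,357) at -17°, (580,252) at 20°, (470,356) at 16° (mm, world). I pick the nearest, B at pixel (267,176).

Run:
```python
from h import *
plan([(.5797,.2518,.1,20.3,.4),(.5797,.2518,.028,20.3,.4,.04)],turn=10.3)
plan([(.5797,.2518,.1,20.3,-1),(.5896,.0244,.1,-94,-1)],start=(.5797,.2518,.028,20.3),turn=10.3)
```

```text
[[[0, -8.6, 0], [0.0013, 0.054, -0.0192], 0.4], [[0, -8.6, 0], [-0.0016, 0.054, -0.0191], 0.4], [[0, -8.6, 0], [-0.0044, 0.054, -0.0187], 0.4], [[0, -0.0, 0], [0.0, 0.036, 0.0], 0.4], [[0, -0.0, 0], [0.0, 0.036, 0.0], 0.4]]
[[[0, -0.0, 0], [0.0, -0.036, 0.0], -1], [[0, -0.0, 0], [0.0, -0.036, 0.0], -1], [[0, 9.5, 0], [-0.0058, -0.0, -0.0181], -1], [[0, 9.5, 0], [-0.0027, -0.0, -0.0188], -1], [[0, 9.5, 0], [0.0004, -0.0, -0.019], -1], [[0, 9.5, 0], [0.0035, -0.0, -0.0186], -1], [[0, 9.5, 0], [0.0066, -0.0, -0.0178], -1], [[0, 9.5, 0], [0.0094, -0.0, -0.0165], -1]]
[[[0, 9.5, 0], [0.012, -0.0, -0.0147], -1], [[0, 9.5, 0], [0.0143, -0.0, -0.0125], -1], [[0, 9.5, 0], [0.0162, -0.0, -0.0099], -1], [[0, 9.5, 0], [0.0176, -0.0, -0.0071], -1], [[0, 9.5, 0], [0.0185, -0.0, -0.0041], -1], [[0, 9.5, 0], [0.0189, -0.0, -0.001], -1]]
```

{"name": "jog_arm", "arguments": {"motion": [[[0, -8.6, 0], [0.0015, 0.054, -0.019], 0.4], [[0, -8.6, 0], [-0.0015, 0.054, -0.019], 0.4], [[0, -8.6, 0], [-0.0045, 0.054, -0.019], 0.4], [[0, 0, 0], [0, 0, 0], 0.4], [[0, 0, 0], [0, 0, 0], 0.4]]}}

```text
time: 19.58
ee_pos: [0.5815, 0.2552, 0.1028]
tcp_rot: [[0.937, 0.004, -0.35], [0.35, 0.002, 0.937], [0.004, -1.0, 0.001]]
ft_force: [0.2, 0.4, 0.2]
finger_gap: 0.0598
```

Run:
```python
from h import *
s=r.state(); print(s['time'],s['ee_pos'],yaw(s)); plan([(.5797,.2518,.028,20.3,.4,.04)])
```

```text
19.575 [0.58145324 0.25519311 0.10283232] 20.466581524638574
[[[0, 0.1, 0], [-0.0014, 0.0374, -0.0013], 0.4], [[0, 0.1, 0], [-0.0014, 0.0374, -0.0013], 0.4]]
```

{"name": "jog_arm", "arguments": {"motion": [[[0, 0, 0], [-0.0014, 0.0375, -0.0013], 0.4], [[0, 0, 0], [-0.0014, 0.0375, -0.0013], 0.4], [[0, 0, 0], [0, 0, 0], 0.4], [[0, 0, 0], [0, 0, 0], -1], [[0, 0, 0], [0, 0, 0], -1], [[0, 0, 0], [0, 0, 0], -1], [[0, 0, 0], [0, 0, 0], -1]], "force": 70}}

```text
time: 20.45
ee_pos: [0.5809, 0.2527, 0.0292]
tcp_rot: [[0.936, 0.007, -0.353], [0.353, 0.003, 0.936], [0.008, -1.0, 0.001]]
ft_force: [-0.3, 0.9, 5.8]
finger_gap: 0.0384
```

{"name": "jog_arm", "arguments": {"motion": [[[0, 0, 0], [0, -0.02, 0], -1], [[0, 0, 0], [0, -0.05, 0], -1], [[0, 9.5, 0], [-0.006, 0, -0.018], -1], [[0, 9.5, 0], [-0.0025, 0, -0.019], -1], [[0, 9.5, 0], [0.0005, 0, -0.019], -1], [[0, 9.5, 0], [0.0035, 0, -0.0185], -1], [[0, 9.5, 0], [0.0065, 0, -0.018], -1], [[0, 9.5, 0], [0.0095, 0, -0.0165], -1]]}}

```text
time: 21.45
ee_pos: [0.5828, 0.1369, 0.0949]
tcp_rot: [[0.802, -0.002, 0.597], [-0.597, 0.0, 0.802], [-0.001, -1.0, -0.001]]
ft_force: [0.5, 0.5, -6.4]
finger_gap: 0.0387
```

{"name": "jog_arm", "arguments": {"motion": [[[0, 9.5, 0], [0.012, 0, -0.0145], -1], [[0, 9.5, 0], [0.0145, 0, -0.0125], -1], [[0, 9.5, 0], [0.016, 0, -0.01], -1], [[0, 9.5, 0], [0.0175, 0, -0.007], -1], [[0, 9.5, 0], [0.0185, 0, -0.004], -1], [[0, 9.5, 0], [0.019, 0, -0.001], -1], [[0, 0, 0], [0, 0, 0], -1], [[0, 0, 0], [0, 0, 0], -1]]}}

```text
time: 22.45
ee_pos: [0.5898, 0.0256, 0.095]
tcp_rot: [[-0.055, -0.001, 0.998], [-0.998, 0.002, -0.055], [-0.002, -1.0, -0.001]]
ft_force: [-0.2, -0.2, -6.4]
finger_gap: 0.0384
```

{"name": "jog_arm", "arguments": {"motion": [[[0, 0.8, 0], [0, 0.03, 0], -1], [[0, 0, 0], [0, 0.022, 0], -1], [[0, 0, 0], [0, 0.01, 0], -1], [[0, 0, 0], [0, 0, 0], -1], [[0, 0, 0], [0, 0, 0], -1]]}}

```text
time: 23.08
ee_pos: [0.5909, 0.0242, 0.0339]
tcp_rot: [[-0.071, 0.002, 0.997], [-0.997, 0.0, -0.071], [-0.0, -1.0, 0.002]]
ft_force: [0.5, 0.1, -6.6]
finger_gap: 0.0386
```

{"name": "jog_arm", "arguments": {"motion": [[[0, 0, 0], [0.003, 0, 0], -1], [[0, 0, 0], [0.003, 0, 0], -1], [[0, 0, 0], [0.002, 0, 0], -1], [[0, 0, 0], [0.002, 0, 0], -1], [[0, 0, 0], [0.002, 0, 0], -1], [[0, 0, 0], [0, 0, 0], -1], [[0, 0, 0], [0, 0, 0], -1]]}}

```text
time: 23.95
ee_pos: [0.5895, 0.0155, 0.0335]
tcp_rot: [[-0.07, -0.0, 0.998], [-0.998, 0.005, -0.07], [-0.005, -1.0, -0.0]]
ft_force: [-0.2, 5.4, -3.1]
finger_gap: 0.0382
```

{"name": "jog_arm", "arguments": {"motion": [[[0, 0, 0], [0, 0.001, 0.002], -1], [[0, 0, 0], [0, 0, 0.002], -1], [[0, 0, 0], [0.001, 0, 0.002], -1], [[0, 0, 0], [0, 0, 0.001], -1], [[0, 0, 0], [0, 0, 0], -1], [[0, 0, 0], [0, 0, 0], -1]]}}

```text
time: 24.7
ee_pos: [0.5924, 0.0154, 0.0325]
tcp_rot: [[-0.07, -0.009, 0.998], [-0.998, 0.009, -0.07], [-0.008, -1.0, -0.009]]
ft_force: [-7.7, 7.9, 4.9]
finger_gap: 0.0386
```

{"name": "jog_arm", "arguments": {"motion": [[[0, 0, 0], [-0.002, 0, -0.0025], -1], [[0, 0, 0], [0, 0, 0], -1], [[0, 0, 0], [0, 0, 0], 0.15], [[0, 0, 0], [0, 0, 0], 0.15], [[0, 0, 0], [0, 0, 0], 0.15], [[0, 0, 0], [0, -0.03, 0], 0.15], [[0, 0, 0], [0, -0.045, 0], 0.15], [[0, 0, 0], [0, -0.05, 0], 0.15]]}}

```text
time: 25.7
ee_pos: [0.5936, 0.0117, 0.1584]
tcp_rot: [[-0.073, -0.0, 0.997], [-0.997, -0.001, -0.073], [0.001, -1.0, -0.0]]
ft_force: [0.2, 1.0, -0.3]
finger_gap: 0.0492
```

```bash
cat >> h.py <<'E'
def rects(c,z,box,val=125):
    h=cv2.cvtColor(c['image'],cv2.COLOR_RGB2HSV)
E
sed -i '/^def rects/,$d' h.py
python3 - <<'E'
from h import *
s=r.state(); print(s['time'],s['ee_pos'],yaw(s),s['finger_gap'])
plan([(.56,.30,.26,-5,0.5)],turn=10.3)
E
```

```text
25.7 [0.59360947 0.01172897 0.15837216] -94.20215165289515 0.049246056776584377
[[[0, -9.9, 0], [-0.0317, -0.0113, -0.0061], 0.5], [[0, -9.9, 0], [-0.0322, -0.0113, -0.0005], 0.5], [[0, -9.9, 0], [-0.0319, -0.0113, 0.005], 0.5], [[0, -9.9, 0], [-0.0305, -0.0113, 0.0104], 0.5], [[0, -9.9, 0], [-0.0283, -0.0113, 0.0155], 0.5], [[0, -9.9, 0], [-0.0252, -0.0113, 0.0202], 0.5], [[0, -9.9, 0], [-0.0213, -0.0113, 0.0242], 0.5], [[0, -9.9, 0], [-0.0168, -0.0113, 0.0275], 0.5]]
[[[0, -9.9, 0], [-0.0119, -0.0113, 0.03], 0.5]]
```

```bash
sed -i 's/def blanks(c,show=False):/def blanks(c,zt=.041,val=125):/; s/h\[:,:,2\]>125/h[:,:,2]>val/; s/p\[0\],.041)/p[0],zt)/' h.py
python3 - <<'E'
from h import *
c=cap('wrist'); o,m=blanks(c,.044,125)
for x in o: print(x)
save(c,'w8.png',(120,60,520,320),1.8)
E
```

```text
([559.0, 14.8], [67.1, 290.9], -3.9, [285.0, 211.0])
([767.8, 24.2], [157.4, 33.4], 86.8, [566.0, 144.0])
```

View pics/w8.png

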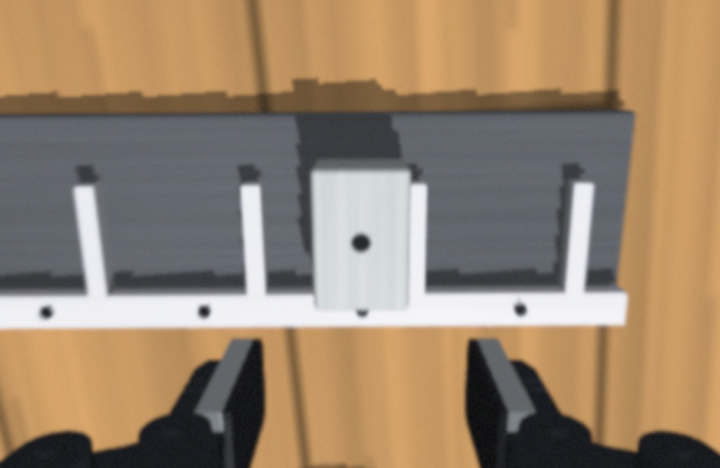

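The blank sits square in bay 2: its top spans (312..409, 169..308) and it touches the stop, covering the fence edge. I check the numbers and plan the next pick.

Run:
```python
from h import *
c=cap('wrist'); f=lambda u,v,z: ray(c,(120+u/1.8,60+v/1.8),z)[:2]
Q=np.array([f(*p,.044) for p in [(312.5,169),(410,169),(408.5,308),(315.5,308)]]); print(Q,Q.mean(0),np.linalg.norm(Q[0]-Q[1]),np.linalg.norm(Q[1]-Q[2]))
print('stop2 edge',f(412,184,.022),f(410,290,.022),'fence',f(20,295,.022),f(625,290,.022))
F0,F1=f(0,297,.022),f(625,291,.022);Y=(F1-F0)/np.linalg.norm(F1-F0);X=np.array([Y[1],-Y[0]]);print(Y,'centre to fence',(F0-Q.mean(0))@X)
```

```text
[[ 0.58130531  0.04530037]
 [ 0.62123771  0.04223988]
 [ 0.61726249 -0.01851184]
 [ 0.57671947 -0.01527196]] [0.59913124 0.01343912] 0.040049511027229936 0.060881637254886135
stop2 edge [0.62343852 0.03219185] [ 0.61979883 -0.01797521] fence [ 0.43748497 -0.00596732] [ 0.72141508 -0.02605014]
[ 0.99760464 -0.06917354] centre to fence 0.031436869404232785
```

{"name": "jog_arm", "arguments": {"motion": [[[0, -9.9, 0], [-0.0315, -0.0115, -0.006], 0.5], [[0, -9.9, 0], [-0.032, -0.0115, -0.0005], 0.5], [[0, -9.9, 0], [-0.032, -0.0115, 0.005], 0.5], [[0, -9.9, 0], [-0.0305, -0.0115, 0.0105], 0.5], [[0, -9.9, 0], [-0.0285, -0.0115, 0.0155], 0.5], [[0, -9.9, 0], [-0.025, -0.0115, 0.02], 0.5], [[0, -9.9, 0], [-0.0215, -0.0115, 0.024], 0.5], [[0, -9.9, 0], [-0.017, -0.0115, 0.0275], 0.5]]}}

```text
time: 26.8
ee_pos: [0.5635, 0.2687, 0.2493]
tcp_rot: [[0.967, 0.0, 0.253], [-0.253, -0.0, 0.967], [0.0, -1.0, -0.0]]
ft_force: [0.0, 0.1, 0.1]
finger_gap: 0.0639
```

{"name": "jog_arm", "arguments": {"motion": [[[0, -9.9, 0], [-0.012, -0.0115, 0.03], 0.5], [[0, 0, 0], [0, 0, 0], 0.5], [[0, 0, 0], [0, 0, 0], 0.5]]}}

```text
time: 27.18
ee_pos: [0.5599, 0.2987, 0.2602]
tcp_rot: [[0.996, -0.0, 0.091], [-0.091, -0.002, 0.996], [-0.0, -1.0, -0.002]]
ft_force: [-0.0, -0.8, 0.4]
finger_gap: 0.0643
```

Run:
```python
from h import *
s=r.state(); print(s['time'],s['ee_pos'],yaw(s))
c=cap('wrist'); o,m=blanks(c)
for x in o: print(x)
```

```text
27.175 [0.55994777 0.2986864  0.26015355] -5.220836448241469
([590.5, 357.5], [40.7, 59.5], -17.1, [381.0, 195.0])
([470.1, 356.6], [59.4, 40.7], 16.0, [374.0, 74.0])
([552.4, 20.2], [67.6, 297.4], -3.1, [48.0, 184.0])
```

Run:
```python
from h import *
import pickle
np.set_printoptions(precision=4,suppress=True)
K=pickle.load(open('w6.pkl','rb'))['K']
t=np.radians(-94.2); T=np.array([[np.cos(t),0,-np.sin(t)],[np.sin(t),0,np.cos(t)],[0,-1,0]])
Rc=np.array([[0,.9614,.2752],[0,-.2752,.9614],[1,0,0]]); R=(T@Rc).T; o=np.array([.5936,.0117,.1584])+T@np.array([-.0698,-.1355,0])
c=dict(K=K,R=R,t=-R@o); f=lambda u,v,z: ray(c,(120+u/1.8,60+v/1.8),z)[:2]
Q=np.array([f(*p,.044) for p in [(312.5,169),(410,169),(408.5,308),(315.5,308)]]).mean(0)
F0,F1=f(0,295,.022),f(625,291,.022);Y=np.array([np.cos(np.radians(-4)),np.sin(np.radians(-4))]);X=np.array([Y[1],-Y[0]])
print('ctr',Q)
for n,p in dict(s0=[(75,186),(89,294)],s1=[(239,185),(247,292)],s3=[(571,182),(566,290)],s2right=[(428,184),(425,292)]).items():
    a,b=f(*p[0],.022),f(*p[1],.022); m=(a+b)/2; print(n,a,b,'ctr y rel',(Q-m)@Y)
print('fence',(F0-Q)@X,(F1-Q)@X)
```

```text
ctr [0.5929 0.0165]
s0 [0.4694 0.0446] [ 0.4659 -0.0052] ctr y rel 0.1251410240116707
s1 [0.5409 0.0398] [ 0.5382 -0.0096] ctr y rel 0.05310738751145822
s3 [0.6853 0.0305] [ 0.6839 -0.0193] ctr y rel -0.09224318264987107
s2right [0.6231 0.0342] [ 0.6195 -0.0155] ctr y rel -0.02886398924945912
fence 0.03087539418760461 0.02993612684494021
```

Bay 2's blank is centred at (.593,.0165) with the fence at 30.4 mm, so it is seated. Next is blank A to bay 1.

Run:
```python
from h import *
plan([(.5905,.3575,.1,-17.1,.4),(.5905,.3575,.028,-17.1,.4,.04)],turn=10.3)
plan([(.5905,.3575,.098,-17.1,-1),(.5177,.0294,.098,-94,-1)],start=(.5905,.3575,.028,-17.1),turn=10.3)
```

```text
[[[0, 3.9, 0], [0.0083, 0.0534, 0.0207], 0.4], [[0, 3.9, 0], [0.0068, 0.0534, 0.0212], 0.4], [[0, 3.9, 0], [0.0054, 0.0534, 0.0216], 0.4], [[0, -0.0, 0], [0.0, 0.036, 0.0], 0.4], [[0, -0.0, 0], [0.0, 0.036, 0.0], 0.4]]
[[[0, -0.0, 0], [0.0, -0.035, 0.0], -1], [[0, -0.0, 0], [0.0, -0.035, 0.0], -1], [[0, 9.6, 0], [0.0034, -0.0, -0.0419], -1], [[0, 9.6, 0], [0.0103, -0.0, -0.0407], -1], [[0, 9.6, 0], [0.017, -0.0, -0.0384], -1], [[0, 9.6, 0], [0.0231, -0.0, -0.0351], -1], [[0, 9.6, 0], [0.0287, -0.0, -0.0307], -1], [[0, 9.6, 0], [0.0334, -0.0, -0.0255], -1]]
[[[0, 9.6, 0], [0.0372, -0.0, -0.0196], -1], [[0, 9.6, 0], [0.0399, -0.0, -0.0131], -1]]
```

{"name": "jog_arm", "arguments": {"motion": [[[0, 4, 0], [0.0083, 0.0535, 0.0207], 0.4], [[0, 4, 0], [0.0068, 0.0535, 0.0212], 0.4], [[0, 3.9, 0], [0.0054, 0.0535, 0.0216], 0.4], [[0, 0, 0], [0, 0.033, 0], 0.4], [[0, 0, 0], [0, 0, 0], 0.4], [[0, 0, 0], [0, 0, 0], 0.4]]}}

```text
time: 27.98
ee_pos: [0.5916, 0.3588, 0.0692]
tcp_rot: [[0.956, 0.003, 0.294], [-0.294, 0.0, 0.956], [0.003, -1.0, 0.001]]
ft_force: [0.9, 0.5, 0.8]
finger_gap: 0.0596
```

Run:
```python
from h import *
s=r.state(); print(s['time'],s['ee_pos'],yaw(s)); plan([(.5905,.3575,.028,-17.1,.4,.05)])
```

```text
27.975 [0.59155592 0.35881932 0.06919817] -17.07673380879718
[[[0, 0.0, 0], [-0.0006, 0.0412, -0.0016], 0.4]]
```

{"name": "jog_arm", "arguments": {"motion": [[[0, 0, 0], [-0.0006, 0.041, -0.0016], 0.4], [[0, 0, 0], [0, 0, 0], 0.4], [[0, 0, 0], [0, 0, 0], -1], [[0, 0, 0], [0, 0, 0], -1], [[0, 0, 0], [0, 0, 0], -1], [[0, 0, 0], [0, 0, 0], -1]], "force": 70}}

```text
time: 28.72
ee_pos: [0.5907, 0.359, 0.0296]
tcp_rot: [[0.956, 0.004, 0.292], [-0.292, 0.002, 0.956], [0.003, -1.0, 0.003]]
ft_force: [-1.0, -0.7, 5.8]
finger_gap: 0.0384
```

{"name": "jog_arm", "arguments": {"motion": [[[0, 0, 0], [0, -0.02, 0], -1], [[0, 0, 0], [0, -0.05, 0], -1], [[0, 9.6, 0], [0.0034, 0, -0.0419], -1], [[0, 9.6, 0], [0.0103, 0, -0.0407], -1], [[0, 9.6, 0], [0.017, 0, -0.0384], -1], [[0, 9.6, 0], [0.0231, 0, -0.0351], -1], [[0, 9.6, 0], [0.0287, 0, -0.0307], -1], [[0, 9.6, 0], [0.0334, 0, -0.0255], -1]]}}

```text
time: 29.72
ee_pos: [0.5341, 0.1115, 0.0966]
tcp_rot: [[0.262, -0.001, 0.965], [-0.965, 0.001, 0.262], [-0.001, -1.0, -0.0]]
ft_force: [0.8, -0.1, -6.7]
finger_gap: 0.0385
```

{"name": "jog_arm", "arguments": {"motion": [[[0, 9.6, 0], [0.0372, 0, -0.0196], -1], [[0, 9.6, 0], [0.0399, 0, -0.0131], -1], [[0, 0, 0], [0, 0, 0], -1], [[0, 0, 0], [0, 0, 0], -1]]}}

```text
time: 30.22
ee_pos: [0.517, 0.0313, 0.0965]
tcp_rot: [[-0.065, -0.0, 0.998], [-0.998, 0.002, -0.065], [-0.002, -1.0, -0.0]]
ft_force: [0.5, 1.2, -6.2]
finger_gap: 0.0387
```

{"name": "jog_arm", "arguments": {"motion": [[[0, 0.3, 0], [0, 0.03, 0], -1], [[0, 0, 0], [0, 0.023, 0], -1], [[0, 0, 0], [0, 0.0095, 0], -1], [[0, 0, 0], [0, 0, 0], -1], [[0, 0, 0], [0, 0, 0], -1]]}}

```text
time: 30.85
ee_pos: [0.5181, 0.0306, 0.0345]
tcp_rot: [[-0.07, 0.002, 0.998], [-0.998, 0.0, -0.07], [-0.0, -1.0, 0.002]]
ft_force: [0.4, -0.0, -6.5]
finger_gap: 0.0387
```

{"name": "jog_arm", "arguments": {"motion": [[[0, 0, 0], [0.003, 0, 0], -1], [[0, 0, 0], [0.003, 0, 0], -1], [[0, 0, 0], [0.002, 0, 0], -1], [[0, 0, 0], [0.002, 0, 0], -1], [[0, 0, 0], [0.002, 0, 0], -1], [[0, 0, 0], [0.001, 0, 0], -1], [[0, 0, 0], [0, 0, 0], -1], [[0, 0, 0], [0, 0, 0], -1]]}}

```text
time: 31.85
ee_pos: [0.5165, 0.022, 0.0341]
tcp_rot: [[-0.068, 0.0, 0.998], [-0.998, 0.006, -0.068], [-0.006, -1.0, -0.0]]
ft_force: [-0.5, 6.6, -2.6]
finger_gap: 0.0386
```

{"name": "jog_arm", "arguments": {"motion": [[[0, 0, 0], [0, 0.001, 0.002], -1], [[0, 0, 0], [0, 0.0005, 0.002], -1], [[0, 0, 0], [0.001, 0, 0.002], -1], [[0, 0, 0], [0, 0, 0.002], -1], [[0, 0, 0], [0, 0, 0], -1], [[0, 0, 0], [0, 0, 0], -1]]}}

```text
time: 32.6
ee_pos: [0.5184, 0.0219, 0.0327]
tcp_rot: [[-0.068, -0.013, 0.998], [-0.998, 0.011, -0.068], [-0.01, -1.0, -0.014]]
ft_force: [-12.6, 11.2, 13.8]
finger_gap: 0.0385
```

{"name": "jog_arm", "arguments": {"motion": [[[0, 0, 0], [-0.003, -0.0015, 0], -1], [[0, 0, 0], [0, 0, 0.001], -1], [[0, 0, 0], [0, 0, 0], -1], [[0, 0, 0], [0, 0, 0], -1]]}}

```text
time: 33.1
ee_pos: [0.521, 0.0217, 0.033]
tcp_rot: [[-0.069, -0.01, 0.998], [-0.998, 0.005, -0.069], [-0.005, -1.0, -0.01]]
ft_force: [-7.2, 5.8, 1.0]
finger_gap: 0.0384
```

{"name": "jog_arm", "arguments": {"motion": [[[0, 0, 0], [-0.0015, 0, -0.0025], -1], [[0, 0, 0], [0, 0, 0], -1], [[0, 0, 0], [0, 0, 0], 0.15], [[0, 0, 0], [0, 0, 0], 0.15], [[0, 0, 0], [0, 0, 0], 0.15], [[0, 0, 0], [0, -0.03, 0], 0.15], [[0, 0, 0], [0, -0.045, 0], 0.15], [[0, 0, 0], [0, -0.05, 0], 0.15]]}}

```text
time: 34.1
ee_pos: [0.5232, 0.0196, 0.1603]
tcp_rot: [[-0.072, 0.001, 0.997], [-0.997, -0.001, -0.072], [0.001, -1.0, 0.001]]
ft_force: [1.5, 0.4, 0.3]
finger_gap: 0.049
```

Run:
```python
from h import *
s=r.state(); print(s['time'],s['ee_pos'],yaw(s),s['finger_gap'])
plan([(.54,.31,.26,0,0.5)],turn=10.5)
```

```text
34.1 [0.52322462 0.01958039 0.16034568] -94.10533203239797 0.04898174326370626
[[[0, -10.5, 0], [-0.0323, -0.0111, -0.0005], 0.5], [[0, -10.5, 0], [-0.0319, -0.0111, 0.0054], 0.5], [[0, -10.5, 0], [-0.0304, -0.0111, 0.0111], 0.5], [[0, -10.5, 0], [-0.0278, -0.0111, 0.0164], 0.5], [[0, -10.5, 0], [-0.0244, -0.0111, 0.0212], 0.5], [[0, -10.5, 0], [-0.0201, -0.0111, 0.0253], 0.5], [[0, -10.5, 0], [-0.0152, -0.0111, 0.0285], 0.5], [[0, -10.5, 0], [-0.0098, -0.0111, 0.0308], 0.5]]
[[[0, -10.5, 0], [-0.004, -0.0111, 0.0321], 0.5]]
```

{"name": "jog_arm", "arguments": {"motion": [[[0, -10.5, 0], [-0.0323, -0.011, -0.0005], 0.5], [[0, -10.5, 0], [-0.032, -0.011, 0.0055], 0.5], [[0, -10.5, 0], [-0.0305, -0.011, 0.011], 0.5], [[0, -10.5, 0], [-0.028, -0.011, 0.0165], 0.5], [[0, -10.5, 0], [-0.0245, -0.011, 0.021], 0.5], [[0, -10.5, 0], [-0.02, -0.011, 0.0255], 0.5], [[0, -10.5, 0], [-0.015, -0.011, 0.0285], 0.5], [[0, -10.5, 0], [-0.01, -0.011, 0.031], 0.5]]}}

```text
time: 35.1
ee_pos: [0.5377, 0.2796, 0.2479]
tcp_rot: [[0.985, 0.002, 0.17], [-0.17, 0.0, 0.985], [0.002, -1.0, 0.001]]
ft_force: [0.1, -0.1, -0.4]
finger_gap: 0.0642
```

{"name": "jog_arm", "arguments": {"motion": [[[0, -10.5, 0], [-0.004, -0.011, 0.032], 0.5], [[0, 0, 0], [0, 0, 0], 0.5], [[0, 0, 0], [0, 0, 0], 0.5]]}}

```text
time: 35.48
ee_pos: [0.5391, 0.3098, 0.2579]
tcp_rot: [[1.0, 0.001, -0.005], [0.005, -0.001, 1.0], [0.001, -1.0, -0.001]]
ft_force: [0.1, -0.7, 0.2]
finger_gap: 0.0636
```

Run:
```python
from h import *
s=r.state(); print(s['time'],s['ee_pos'],yaw(s))
c=cap('wrist'); o,m=blanks(c)
for x in o: print(x)
save(c,'w9.png')
x=o[[i for i,q in enumerate(o) if 50<max(q[1])<70][0]]; bx,by=np.array(x[0])/1000; a=x[2]
plan([(bx,by,.068,a,.4)],turn=10.3)
plan([(bx,by,.098,a,-1),(.4459,.0344,.098,-94,-1)],start=(bx,by,.028,a),turn=10.3)
```

```text
35.475 [0.53910492 0.30979084 0.2578737 ] 0.2940991151400517
([470.2, 356.2], [59.2, 41.2], 16.1, [371.0, 102.0])
([551.1, 17.4], [70.5, 297.3], -3.9, [35.0, 175.0])
[[[0, -4.0, 0], [-0.0172, 0.0474, 0.0118], 0.4], [[0, -4.0, 0], [-0.0163, 0.0474, 0.013], 0.4], [[0, -4.0, 0], [-0.0154, 0.0474, 0.0141], 0.4], [[0, -4.0, 0], [-0.0144, 0.0474, 0.0151], 0.4]]
[[[0, -0.0, 0], [0.0, -0.035, 0.0], -1], [[0, -0.0, 0], [0.0, -0.035, 0.0], -1], [[0, 10.0, 0], [-0.0102, -0.0, -0.0275], -1], [[0, 10.0, 0], [-0.0053, -0.0, -0.0289], -1], [[0, 10.0, 0], [-0.0002, -0.0, -0.0293], -1], [[0, 10.0, 0], [0.0049, -0.0, -0.0289], -1], [[0, 10.0, 0], [0.0099, -0.0, -0.0276], -1], [[0, 10.0, 0], [0.0145, -0.0, -0.0255], -1]]
[[[0, 10.0, 0], [0.0187, -0.0, -0.0226], -1], [[0, 10.0, 0], [0.0224, -0.0, -0.019], -1], [[0, 10.0, 0], [0.0253, -0.0, -0.0148], -1], [[0, 10.0, 0], [0.0275, -0.0, -0.0102], -1], [[0, 10.0, 0], [0.0289, -0.0, -0.0053], -1]]
```

{"name": "jog_arm", "arguments": {"motion": [[[0, -4, 0], [-0.0172, 0.0475, 0.0118], 0.4], [[0, -4, 0], [-0.0163, 0.0475, 0.013], 0.4], [[0, -4, 0], [-0.0154, 0.0475, 0.0141], 0.4], [[0, -3.9, 0], [-0.0144, 0.0475, 0.0151], 0.4], [[0, 0, 0], [0, 0, 0], 0.4], [[0, 0, 0], [0, 0, 0], 0.4]]}}

```text
time: 36.28
ee_pos: [0.4719, 0.3569, 0.0698]
tcp_rot: [[0.961, 0.004, -0.278], [0.278, 0.001, 0.961], [0.004, -1.0, -0.0]]
ft_force: [-0.3, -0.7, -0.0]
finger_gap: 0.0598
```

Run:
```python
from h import *
s=r.state(); print(s['time'],s['ee_pos'],yaw(s)); plan([(.4702,.3562,.028,16.1,.4,.05)])
```

```text
36.275 [0.47194659 0.35692392 0.06981856] 16.152723746110485
[[[0, 0.1, 0], [-0.0019, 0.0418, -0.0002], 0.4]]
```

{"name": "jog_arm", "arguments": {"motion": [[[0, 0, 0], [-0.0015, 0.0415, -0.0002], 0.4], [[0, 0, 0], [0, 0, 0], 0.4], [[0, 0, 0], [0, 0, 0], -1], [[0, 0, 0], [0, 0, 0], -1], [[0, 0, 0], [0, 0, 0], -1], [[0, 0, 0], [0, 0, 0], -1]], "force": 70}}

```text
time: 37.02
ee_pos: [0.4706, 0.3577, 0.0293]
tcp_rot: [[0.96, 0.005, -0.28], [0.28, 0.002, 0.96], [0.006, -1.0, 0.001]]
ft_force: [-0.5, -1.5, 6.9]
finger_gap: 0.0381
```

{"name": "jog_arm", "arguments": {"motion": [[[0, 0, 0], [0, -0.02, 0], -1], [[0, 0, 0], [0, -0.05, 0], -1], [[0, 10, 0], [-0.01, 0, -0.0275], -1], [[0, 10, 0], [-0.0055, 0, -0.029], -1], [[0, 10, 0], [0, 0, -0.0295], -1], [[0, 10, 0], [0.005, 0, -0.029], -1], [[0, 10, 0], [0.01, 0, -0.0275], -1], [[0, 10, 0], [0.0145, 0, -0.0255], -1]]}}

```text
time: 38.02
ee_pos: [0.4547, 0.1804, 0.0958]
tcp_rot: [[0.72, -0.002, 0.694], [-0.694, -0.0, 0.72], [-0.001, -1.0, -0.001]]
ft_force: [0.2, 0.2, -7.0]
finger_gap: 0.0386
```

{"name": "jog_arm", "arguments": {"motion": [[[0, 10, 0], [0.0185, 0, -0.0225], -1], [[0, 10, 0], [0.0225, 0, -0.019], -1], [[0, 10, 0], [0.0255, 0, -0.015], -1], [[0, 10, 0], [0.0275, 0, -0.01], -1], [[0, 10, 0], [0.029, 0, -0.0055], -1], [[0, 0, 0], [0, 0, 0], -1], [[0, 0, 0], [0, 0, 0], -1]]}}

```text
time: 38.9
ee_pos: [0.4449, 0.0358, 0.0961]
tcp_rot: [[-0.063, -0.001, 0.998], [-0.998, 0.001, -0.063], [-0.001, -1.0, -0.001]]
ft_force: [0.5, 0.2, -6.8]
finger_gap: 0.0385
```

{"name": "jog_arm", "arguments": {"motion": [[[0, 0.4, 0], [0, 0.03, 0], -1], [[0, 0, 0], [0, 0.023, 0], -1], [[0, 0, 0], [0, 0.0095, 0], -1], [[0, 0, 0], [0, 0, 0], -1], [[0, 0, 0], [0, 0, 0], -1]]}}

```text
time: 39.52
ee_pos: [0.4464, 0.0352, 0.0344]
tcp_rot: [[-0.07, 0.002, 0.998], [-0.998, 0.0, -0.07], [-0.0, -1.0, 0.002]]
ft_force: [0.4, 0.5, -6.5]
finger_gap: 0.0388
```

{"name": "jog_arm", "arguments": {"motion": [[[0, 0, 0], [0.003, 0, 0], -1], [[0, 0, 0], [0.003, 0, 0], -1], [[0, 0, 0], [0.002, 0, 0], -1], [[0, 0, 0], [0.002, 0, 0], -1], [[0, 0, 0], [0.002, 0, 0], -1], [[0, 0, 0], [0, 0, 0], -1], [[0, 0, 0], [0, 0, 0], -1]]}}

```text
time: 40.4
ee_pos: [0.4448, 0.0256, 0.034]
tcp_rot: [[-0.069, -0.0, 0.998], [-0.998, 0.004, -0.069], [-0.004, -1.0, -0.0]]
ft_force: [-0.3, 5.6, -4.1]
finger_gap: 0.0384
```

Fence contact is at .0256, as expected. Now the side stop.

{"name": "jog_arm", "arguments": {"motion": [[[0, 0, 0], [0, 0.0005, 0.002], -1], [[0, 0, 0], [0, 0.0005, 0.002], -1], [[0, 0, 0], [0, 0, 0.002], -1], [[0, 0, 0], [0, 0, 0.002], -1], [[0, 0, 0], [0, 0, 0], -1], [[0, 0, 0], [0, 0, 0], -1]]}}

```text
time: 41.15
ee_pos: [0.4489, 0.0254, 0.0325]
tcp_rot: [[-0.069, -0.009, 0.998], [-0.998, 0.006, -0.069], [-0.005, -1.0, -0.009]]
ft_force: [-7.4, 6.0, 3.3]
finger_gap: 0.0386
```

{"name": "jog_arm", "arguments": {"motion": [[[0, 0, 0], [-0.0015, 0, -0.0025], -1], [[0, 0, 0], [0, 0, 0], -1], [[0, 0, 0], [0, 0, 0], 0.15], [[0, 0, 0], [0, 0, 0], 0.15], [[0, 0, 0], [0, 0, 0], 0.15], [[0, 0, 0], [0, -0.03, 0], 0.15], [[0, 0, 0], [0, -0.05, 0], 0.15], [[0, 0, 0], [0, -0.05, 0], 0.15]]}}

```text
time: 42.15
ee_pos: [0.4505, 0.0234, 0.1643]
tcp_rot: [[-0.072, 0.001, 0.997], [-0.997, -0.001, -0.072], [0.001, -1.0, 0.001]]
ft_force: [1.1, 0.6, 0.7]
finger_gap: 0.049
```

{"name": "jog_arm", "arguments": {"motion": [[[0, 0, 0], [0.02, -0.03, 0.045], 0.15], [[0, 0, 0], [0.02, -0.03, 0.045], 0.15], [[0, 0, 0], [0, 0, 0], 0.15], [[0, 0, 0], [0, 0, 0], 0.15], [[0, 0, 0], [0, 0, 0], 0.15]]}}

```text
time: 42.78
ee_pos: [0.5359, -0.0213, 0.2218]
tcp_rot: [[-0.07, -0.002, 0.998], [-0.998, 0.001, -0.07], [-0.001, -1.0, -0.002]]
ft_force: [-0.5, 0.9, -0.1]
finger_gap: 0.0492
```

Run:
```python
from h import *
s=r.state(); print(s['time'],s['ee_pos'],yaw(s))
c=cap('wrist'); save(c,'w10.png',(100,20,540,300),1.8)
import pickle; c.pop('rvec'); pickle.dump(c,open('w10.pkl','wb'))
```

```text
42.775 [ 0.53589512 -0.02133936  0.22179833] -94.00507947445529
```

View pics/w10.png

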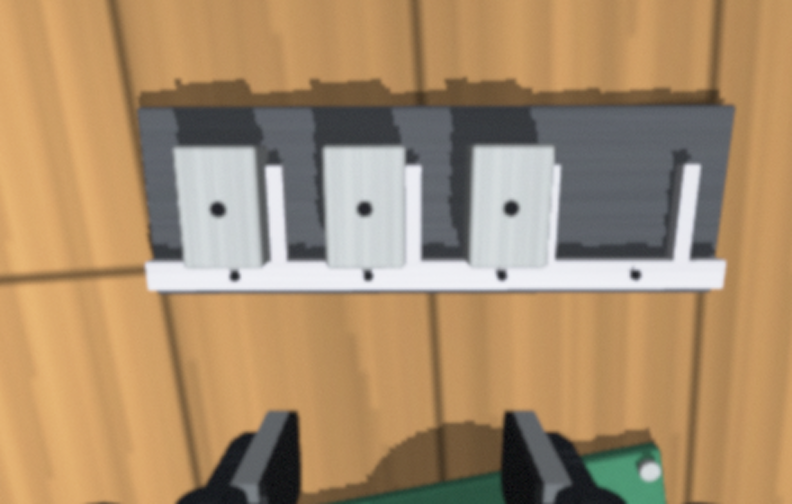

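All three blanks sit in bays 0, 1 and 2, at (218,209), (365,209) and (512,208). They are evenly spaced and their ends line up at the fence. I check this numerically, then go to check the lock.

Run:
```python
from h import *
import pickle
c=pickle.load(open('w10.pkl','rb')); f=lambda u,v,z: ray(c,(100+u/1.8,20+v/1.8),z)[:2]
F0,F1=f(145,262,.022),f(727,260,.022); Y=(F1-F0)/np.linalg.norm(F1-F0); X=np.array([Y[1],-Y[0]]); print('yaw',np.degrees(np.arctan2(Y[1],Y[0])))
m=(f(684,165,.022)+f(673,261,.022))/2
for k,p in enumerate([(218,209),(365,209),(512,208)]):
    q=f(*p,.044); print(k,q,'x err mm',1000*(.03-(F0-q)@X),'y err',1000*((q-m)@Y+.02+.072*(3-k)))
for Q in [[(175,147),(257,146)],[(323,147),(404,146)],[(472,146),(554,146)]]:
    a,b=[f(*q,.044) for q in Q]; print('edge ang',np.degrees(np.arctan2(*(b-a)[::-1])))
plan([(.52,-.29,.2,-82,0)])
```

```text
yaw -3.8582863720738576
0 [0.44899184 0.02623574] x err mm -0.02987711317952585 y err -0.45236265787090835
1 [0.52122418 0.02110168] x err mm 0.2321095111370089 y err -0.038269608672009126
2 [0.59340695 0.0164577 ] x err mm 0.008455031838258686 y err 0.29338917541732457
edge ang -3.4050729280404606
edge ang -3.396010893278982
edge ang -4.075454203668571
[[[0, -2.4, 0], [0.0538, 0.0044, 0.0005], 0], [[0, -2.4, 0], [0.0538, 0.0044, -0.0017], 0], [[0, -2.4, 0], [0.0537, 0.0044, -0.004], 0], [[0, -2.4, 0], [0.0535, 0.0044, -0.0062], 0], [[0, -2.4, 0], [0.0532, 0.0044, -0.0084], 0]]
```

All errors are under 0.5 mm. Last check is the bolt and the mark.

{"name": "jog_arm", "arguments": {"motion": [[[0, -2.4, 0], [0.054, 0.0045, 0.0005], 0], [[0, -2.4, 0], [0.054, 0.0045, -0.0015], 0], [[0, -2.4, 0], [0.0535, 0.0045, -0.004], 0], [[0, -2.4, 0], [0.0535, 0.0045, -0.006], 0], [[0, -2.4, 0], [0.053, 0.004, -0.0085], 0], [[0, 0, 0], [0, 0, 0], 0], [[0, 0, 0], [0, 0, 0], 0]]}}

```text
time: 43.7
ee_pos: [0.5212, -0.2896, 0.2003]
tcp_rot: [[0.139, -0.0, 0.99], [-0.99, 0.002, 0.139], [-0.002, -1.0, -0.0]]
ft_force: [0.2, 0.7, 0.3]
finger_gap: 0.0425
```

Run:
```python
from h import *
c=cap('wrist'); save(c,'w11.png',(200,0,580,240),2)
import pickle; c.pop('rvec'); pickle.dump(c,open('w11.pkl','wb'))
t=cap('top'); save(t,'top2.png',s=1.25)
```

```text
(no output)
```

View pics/w11.png

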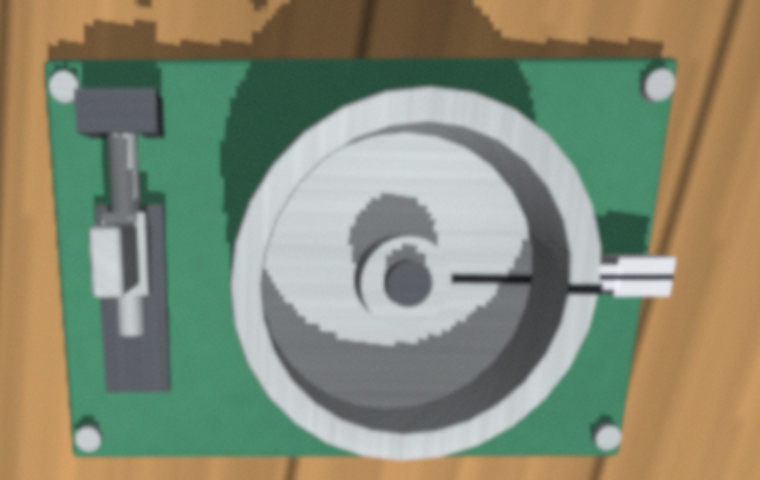

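View pics/top2.png

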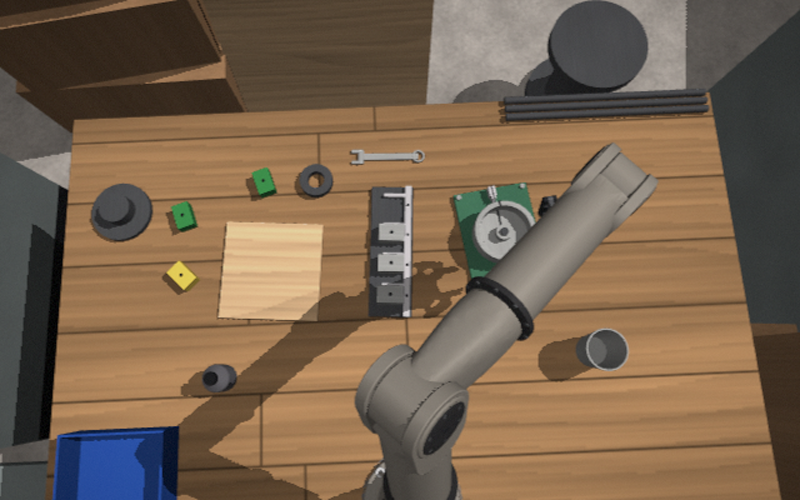

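The bolt is in its keeper (tab top at (104,262)), and the mark runs (452,278)→(600,290) towards the pointer line at (615..672,276). The top view shows the loose things unmoved. One numeric check follows.

Run:
```python
from h import *
import pickle
c=pickle.load(open('w11.pkl','rb')); f=lambda u,v,z: ray(c,(200+u/2,v/2),z)[:2]
ang=lambda v:np.degrees(np.arctan2(v[1],v[0]))
L,Rr,T,B=f(232,282,.07),f(602,272,.07),f(431,87,.07),f(405,460,.07); C=np.array([(L[0]+Rr[0]+T[0]+B[0])/4,(L[1]+Rr[1]+T[1]+B[1])/4]); print('C',C)
M=f(600,290,.07);print('mark',M,ang(M-C),'web',ang(f(532,281,.034)-f(452,278,.034)),'rim',ang(M-f(568,288.5,.07)),'ptr',ang(f(672,277,.034)-C),ang(f(672,277,.034)-f(615,276,.034)),'ptr at',f(615,276,.034))
print('tab',f(104,262,.076))
```

```text
C [ 0.57981145 -0.23905999]
mark [ 0.64912323 -0.2324908 ] 5.4141782059061185 web 5.775208586445252 rim 5.243312949438067 ptr 7.110325616350098 6.901741908414659 ptr at [ 0.67247074 -0.22741199]
tab [ 0.4633585 -0.2472693]
```

```bash
python3 -c "
from bench import r
print(r.state()['time'],r.state()['ft_force']); print(r.hand_in())"
```

```text
43.8 [ 0.58215779 -0.02336593 -0.74827763]
the job is handed in; nothing more can be done
None
```

The jig is set and loaded, and I handed the job in at 43.8 s; the hand-in gives no verdict.

- **Lock bolt:** I drew it back until it met its end stop. Pulling it back took about 45 mm of travel, against 50 mm pushing it home, so it seems to have started about 5 mm out. After the wheel was set I pushed it to its home stop.
- **Stop wheel:** I turned it about 127° clockwise. A close view while I still held the rim put the mark about 0.5° off the pointer. The final view from farther off put it 1.1 to 1.7° off. The two disagree by about 1°, but both are inside the 3.4° limit.
- **Blanks:** all three steel blanks were present and are in bays 0, 1 and 2. Each was pushed until it pressed on both the fence and its side stop. In the last picture they measured within 0.5 mm of their places, with angles within about 0.5°.
- **Loose things:** the wrench, bottle, bearing, tin and the green and yellow look-alikes looked unmoved in the final top view. The gripper was clear of everything at hand-in.

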